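# Make up a glazing kit and a modelling kit in the pottery studio

### The job

Make up two kits for the next pottery class from the stock on the canvas. Glazing kit, in the tray with three bays: the bisque mushroom and the tall glaze jar standing upright in the two small bays, one in each, either way round, and the flat brush lying in the long bay; modelling kit, in the tray with two bays: the wooden modelling knife lying flat in one bay and the squat slip pot upright in the other. Set the brittle mushroom down without dropping it, leave the trays where they stand, do not disturb the mug, the llama and the bowl, and let go of everything.

Things in the scene. Friction and masses are not known exactly. Their poses are not given: they have to be found in the camera images.
- tray_three: Plywood kit tray with THREE bays, loose (0.8 kg), 174 (x) by 202 (y) mm, 18 mm high; walls and floor 6 mm thick, so walls rise 12 mm over the bay floors. Origin: centre of the underside, z up. One long bay, 78 (x) by 190 (y) mm, centred at x -42, y 0; two small bays, each 78 (x) by 92 (y) mm, centred at x +42, y +49 and x +42, y -49 mm.
- tray_two: Plywood kit tray with TWO bays, loose (0.8 kg), 174 (x) by 202 (y) mm, 18 mm high; walls and floor 6 mm thick, so walls rise 12 mm over the bay floors. Origin: centre of the underside, z up. Two equal long bays, each 78 (x) by 190 (y) mm, centred at x -42 and x +42 mm, y 0.
- mushroom: Bisque-fired clay mushroom, cream, unglazed, brittle, 91 mm tall, standing, about 0.12 kg. Round foot 46 mm across, stem narrowing to 22 mm, flat broad cap 62 mm across with an upright rim from 63 to 77 mm height (grip there) and a domed top. Origin: centre of the foot's underside, z up along the stem.
- tall_jar: Tall screw-top glaze jar of white plastic with a paper label and a grey lid, 88 mm tall, standing, about 0.2 kg. Body 50 mm across up to 70 mm height, then the lid, 52 mm across. Origin: centre of the underside, z up along its axis.
- slip_pot: Squat round slip pot of brown stoneware, 60 mm across and 44 mm tall, plus a flat cork lid 50 mm across that makes it 50 mm tall in all (the lid does not come off), standing, about 0.22 kg. Origin: centre of the underside, z up along its axis.
- brush: Flat glaze brush, 150 mm long, lying flat, about 0.06 kg: wooden handle 18 mm wide, 14 mm thick, from x -75 to +20 mm, then a steel ferrule 36 mm wide, 14 mm thick, then pale bristles 38 mm wide to x +75 mm. Origin: middle of its length, on the underside; x along the brush towards the bristles, z up. Grip it across the handle at the origin.
- knife: Wooden modelling knife, no metal, 160 mm long, lying flat, about 0.04 kg: handle 18 mm wide, 12 mm thick, from x -80 to +15 mm, then a thin neck and a round-ended blade 22 mm wide, 5 mm thick, to x +79 mm. Origin: middle of its length, on the underside; x along the knife towards the blade, z up. Grip it across the handle at the origin.
- tool_mug: Bystander: blue glazed mug full of modelling tools, mug 84 mm across and 95 mm tall, tools up to 175 mm. Origin: centre of its underside. Leave it be.
- llama: Bystander: bisque animal figure with a long neck, about 135 mm long and 157 mm tall. Origin: on the table under its belly. Leave it be.
- water_bowl: Bystander: small empty green bowl, 100 mm across, 42 mm tall. Origin: centre of its underside. Leave it be.
Things that resemble listed ones, but are neither listed nor needed, are in the scene too. Of the things that look like the knife, take the one that is farthest from the robot's base at the start.

How it is judged (in metres and radians):
At the end, for the whole second after the job is handed in: Mushroom and tall jar upright on the floors of the two small bays, brush flat in the long bay; knife flat in one bay of the other tray, slip pot upright in the other (origins within 22 mm across a bay for standing things, 34 mm for lying ones; tilt under 0.1 rad); all at rest, trays level ((((x of mushroom in the frame of tray_three between 0.02 and 0.064 m and y of mushroom in the frame of tray_three between 0.021 and 0.077 m) and (x of tall_jar in the frame of tray_three between 0.02 and 0.064 m and y of tall_jar in the frame of tray_three between -0.077 and -0.021 m)) or ((x of mushroom in the frame of tray_three between 0.02 and 0.064 m and y of mushroom in the frame of tray_three between -0.077 and -0.021 m) and (x of tall_jar in the frame of tray_three between 0.02 and 0.064 m and y of tall_jar in the frame of tray_three between 0.021 and 0.077 m))) and x of brush in the frame of tray_three between -0.076 and -0.008 m and y of brush in the frame of tray_three between -0.035 and 0.035 m and (((x of knife in the frame of tray_two between 0.008 and 0.076 m and y of knife in the frame of tray_two between -0.035 and 0.035 m) and (x of slip_pot in the frame of tray_two between -0.064 and -0.02 m and y of slip_pot in the frame of tray_two between -0.08 and 0.08 m)) or ((x of knife in the frame of tray_two between -0.076 and -0.008 m and y of knife in the frame of tray_two between -0.035 and 0.035 m) and (x of slip_pot in the frame of tray_two between 0.02 and 0.064 m and y of slip_pot in the frame of tray_two between -0.08 and 0.08 m))) and z of mushroom in the frame of tray_three between 0.001 and 0.012 m and angle between each of mushroom, tall_jar, brush, slip_pot, knife's own z axis and vertical below 0.1 rad and linear speed of each of mushroom, tall_jar, brush, slip_pot, knife below 0.02 m/s and angular speed of each of mushroom, tall_jar, brush, slip_pot, knife below 0.3 rad/s and z of tall_jar in the frame of tray_three between 0.001 and 0.012 m and z of brush in the frame of tray_three between 0.001 and 0.012 m and z of slip_pot in the frame of tray_two between 0.001 and 0.012 m and z of knife in the frame of tray_two between 0.001 and 0.012 m and angle between each of tray_three, tray_two's own z axis and vertical below 0.05 rad); the robot touches nothing.
It fails at once if the brittle mushroom is dropped: it falls free faster than 0.6 m/s (some 2 cm of fall) (contact force between mushroom and the fingers below 0.05 N and linear speed of mushroom above 0.6 m/s).
It fails at once if the mug, the llama or the bowl is shifted by more than 25 mm (distance of any of tool_mug, llama, water_bowl from where it was at the start of the episode above 0.025 m).
It fails at once if a tray is shoved more than 40 mm from its place (distance of any of tray_three, tray_two from where it was at the start of the episode above 0.04 m).
It also fails if it takes over 128 s, if anything falls off the work surface, if the arm or the gripper's body presses on something with over 40 N, if the wrist force passes 120 N, or if a joint passes its speed limit or range.

### The arm

A 6-joint arm with a two-finger parallel gripper is mounted at the origin on the work surface. World frame = base frame: x ahead of the robot, y to its left, z up, the work surface at z = 0. Lengths are in m, angles in degrees, forces in N, time in s.
With the tool pointing down it reaches from about 0.3 to 0.75 m from the base axis. Payload 8.5 kg.
Tool frame: the origin (TCP) lies between the finger pads; the fingertips stand 8 mm ahead of it and the grasp point (between the pads) lies 11 mm behind it; y points along the fingers, z is the direction in which the jaws open and shut, and the axes are right-handed (so a half turn about y gives the same grasp; the last joint's range is limited). The gripper opens to 85 mm and grips with 20 to 120 N. Pads are 22 mm wide; open, the fingers measure 114 mm over their backs; the gripper's body (76 mm by 85 mm) begins 54 mm behind the grasp point. The pads swing forward as they close: fully open they stand 13 mm farther back than shut.
Start: joints at [-80.231, 21.807, 74.336, -0, 83.858, -12.336], TCP at [0.207, -0.51, 0.239] pointing down, gripper open.
Joint ranges: [-178.18, 178.18], [-50.72, 133.34], [12.68, 142.11], [-81.47, 261.47], [9.98, 163.14], [-165.26, 165.26]. Speed limits (degrees/s): [136.94, 136.94, 180, 180, 180, 180].

### API

Orientations are given as a 3x3 rotation matrix whose columns are the frame's x, y, z axes.
In Python, from rig import env, get_image gives the robot as it stands.
- The arm moves only by the tool move_arm, never from a script. Its argument "targets" is one flat list of numbers, 6 for each row, row after row: the shift along the tool's x, y, z in mm, then the turn, a rotation vector about the tool's x, y, z in rad. A call has exactly 5 rows; each row shifts and turns the commanded pose from where the row before left it, along the tool's axes as they then stand; what a row does not reach is not made up. A row lasts 1/8 s, in which the tool goes at most 62.5 mm and 10.7 degrees, less where a joint would pass 70% of its speed; a pose out of reach is approached as far as the arm can. A call is refused whole if a number of a shift passes 62.5 or a number of a turn 0.188, either way. A call with a gripper value outside its range is refused whole. "hand" is the opening, from -1 (shut) to 1 (fully open), so that 0 is half open, set as the call begins (left out, the last holds). The fingers move at their own pace and stop on an object; "squeeze" is the grip in N (left out, the last holds). Time passes only in rows, so rows that do not move let the fingers close, or fill a call up. It gives the time, the measured TCP pose, the force and the opening at its end, in the units of the state.
- env.observe(): the state, without advancing time (a new reading comes with each control period).
- get_image(name): name is "scene" or "top" or "wrist"; returns a dict with "pixels" (420x560x3 uint8, red, green, blue), "z_map" (420x560 float32, m along the optical axis (not along the pixel's ray), 0 where there is no reading), "intrinsics" (3x3 intrinsics, pixels), "k1" (the pictures are not rectified: a ray, as slopes to the right and down, at radius r is drawn at 1 + k1 r^2 times it, then the intrinsics apply), "R" (3x3) and "t" (3): a world point X has camera coordinates R X + t; the wrist camera has in their place "mount" (4x4, takes a point from camera to tool coordinates, whose origin is the TCP and whose axes are the tool frame's). Camera axes: x right, y down, z forward; pixel columns grow to the right and rows downward; lengths in m; the calibration is good to about 2 mm. A picture is of the moment at which its call begins: read the wrist's pose just before it.
- env.close_job(): hands the job in, once; it reports no verdict.
The state is a dict: "time_s": time; "q": joint angles; "qvel": joint speeds; "joint_efforts": joint torques, N m; "position": TCP position; "tool_rot": TCP orientation; "ft_force": force on the tool from outside, world axes, zero at the start; "wrist_torque": the same for the moment, N m; "grip_width": finger opening in m.
Only numpy, scipy, OpenCV 4.12 (cv2) and the standard library are available. Lean on these libraries where they do the work, as an engineer would, in place of code of your own. Each camera call takes 0.05 s, during which the arm holds its last target.

## Working session

There is one attempt and no reset: what is moved stays moved. The work goes in short steps, Python scripts to look and compute and a tool call to move; the robot and the scene stay as the last step left them, time stands still between calls to the robot, and variables do not carry over. Pictures are saved under pics/ and viewed, and the job is handed in when it is done.

Besides the shell and the picture viewer there is one more tool, called after "Call:" as name(argument=value, ...) on one line, values as JSON. move_arm: Moves the arm, as the interface text tells. Its arguments: {"type":"object","properties":{"targets":{"type":"array"},"hand":{"type":"number"},"squeeze":{"type":"number"}},"required":["targets"]}

```bash
ls; mkdir -p pics
python3 - <<'E'
from rig import env,get_image
import cv2,numpy as np
print(env.observe())
for n in ("scene","top","wrist"):
    d=get_image(n)
    cv2.imwrite(f"pics/{n}0.png",d["pixels"][:,:,::-1])
    np.savez(f"pics/{n}0.npz",**{k:np.array(v) for k,v in d.items()})
    for k in d:
        if k not in("pixels","z_map"):print(n,k,np.round(d[k],4).tolist())
    print((d["z_map"]>0).mean())
E
```

```text
pics
{'time_s': 0.0, 'q': array([-8.02298830e+01,  2.18430022e+01,  7.43838420e+01,  6.34065629e-04,
        8.38584617e+01, -1.23359548e+01]), 'qvel': array([ 0.02142141, -0.02019654, -0.0566006 , -0.11289827, -0.03152135,
       -0.04217698]), 'joint_efforts': array([ 2.23270115e-05, -4.48461163e+01, -2.31280088e+01, -1.06595135e-04,
        4.88329242e-03,  1.15988490e-05]), 'position': array([ 0.20692893, -0.5092945 ,  0.23869828]), 'tool_rot': array([[-9.26489244e-01, -2.41811160e-04,  3.76321168e-01],
       [-3.76321102e-01,  1.46914347e-03, -9.26488138e-01],
       [-3.28834615e-04, -9.99998892e-01, -1.45214427e-03]]), 'ft_force': array([-0.58276238, -1.31276833, -0.50659713]), 'wrist_torque': array([-0.02194165,  0.00277928, -0.00462627]), 'grip_width': 0.08531709089368947}
scene intrinsics [[501.0936, 0.0, 275.6627], [0.0, 501.0936, 209.4363], [0.0, 0.0, 1.0]]
scene k1 -0.0346
scene R [[-0.5625, 0.8267, -0.0107], [0.6595, 0.4408, -0.6089], [-0.4986, -0.3496, -0.7932]]
scene t [0.2718, -0.2952, 1.7713]
0.9958971088435374
top intrinsics [[433.793, 0.0, 285.6152], [0.0, 433.793, 211.8941], [0.0, 0.0, 1.0]]
top k1 -0.0859
top R [[0.0298, -0.9995, 0.0065], [-0.9895, -0.0304, -0.1415], [0.1417, -0.0022, -0.9899]]
top t [-0.0293, 0.4655, 1.2703]
0.9962670068027211
wrist intrinsics [[327.9933, 0.0, 279.7194], [0.0, 327.9933, 213.866], [0.0, 0.0, 1.0]]
wrist k1 -0.0528
wrist mount [[0.0006, 0.9604, 0.2785, -0.0708], [0.0002, -0.2785, 0.9604, -0.1333], [1.0, -0.0006, -0.0004, 0.0012], [0.0, 0.0, 0.0, 1.0]]
0.995969387755102
```

View pics/scene0.png

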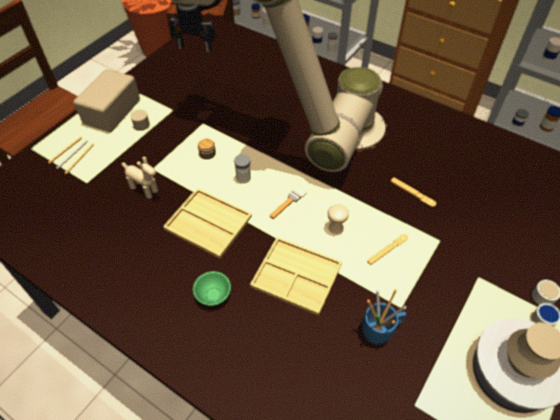

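View pics/top0.png

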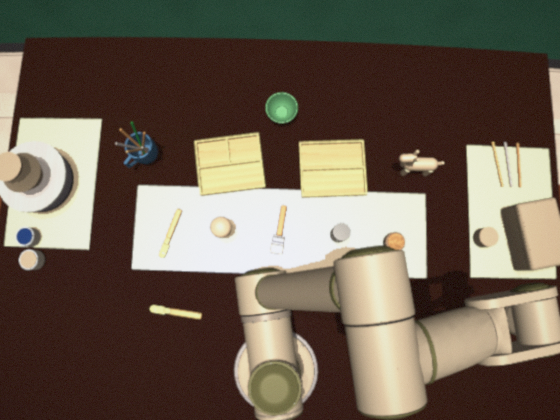

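View pics/wrist0.png

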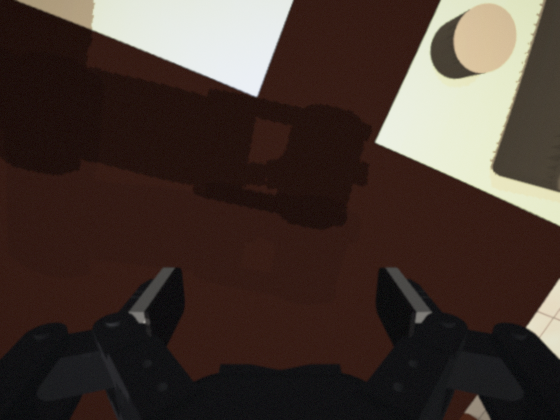

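```bash
cat > h.py <<'E'
import numpy as np,cv2
from scipy.spatial.transform import Rotation as Rn
def und(d,uv):
    uv=np.asarray(uv,float).reshape(-1,1,2)
    return cv2.undistortPoints(uv,d["intrinsics"],np.array([float(d["k1"]),0,0,0,0])).reshape(-1,2)
def pose(d,st=None):
    if "R" in d: R=np.array(d["R"]);t=np.array(d["t"]);return R.T,-R.T@t
    T=np.eye(4);T[:3,:3]=st["tool_rot"];T[:3,3]=st["position"];M=T@d["mount"];return M[:3,:3],M[:3,3]
def ray(d,uv,st=None):
    A,c=pose(d,st);xy=und(d,uv);return c,(A@np.c_[xy,np.ones(len(xy))].T).T
def onplane(d,uv,z,st=None):
    c,r=ray(d,uv,st);return c+r*((z-c[2])/r[:,2])[:,None]
def cloud(d,st=None):
    h,w=d["z_map"].shape;v,u=np.mgrid[:h,:w]
    c,r=ray(d,np.c_[u.ravel(),v.ravel()],st)
    return (c+r*d["z_map"].ravel()[:,None]).reshape(h,w,3)
E
python3 - <<'E'
import numpy as np,cv2
from h import *
L=lambda n:dict(np.load(f"pics/{n}0.npz"))
for n,boxes in (("top",dict(knife=(155,205,190,260),mush=(205,210,240,242),brush=(265,202,295,257),jar=(328,218,356,245),pot=(380,228,410,253),tray3=(190,130,268,196),tray2=(295,136,370,200),knife2=(145,300,205,322),mug=(115,120,162,172),llama=(395,145,445,178),bowl=(262,90,300,126))),
 ("scene",dict(knife=(362,232,412,268),mush=(322,200,352,238),brush=(265,185,308,220),jar=(230,150,256,186),pot=(192,134,220,160),tray3=(248,236,345,312),tray2=(162,188,254,256),mug=(355,285,410,345),llama=(120,155,162,198),bowl=(190,270,235,308)))):
    d=L(n);P=cloud(d)
    print(n)
    for k,(a,b,c,e) in boxes.items():
        Q=P[b:e,a:c].reshape(-1,3)
        z0=np.percentile(Q[:,2],5)
        S=Q[Q[:,2]>0.008]
        top=Q[Q[:,2]>np.percentile(Q[:,2],99)-0.006]
        print(k,len(S),"min",np.round(np.percentile(S,1,axis=0),3),"max",np.round(np.percentile(S,99,axis=0),3),"topc",np.round(top.mean(0),3),len(top),"z5",round(z0,4))
d=L("top")["pixels"];cv2.imwrite("pics/a1.png",cv2.resize(d[190:265,130:430,::-1],(800,200),interpolation=2))
s=L("scene")["pixels"];cv2.imwrite("pics/a2.png",cv2.resize(s[125:315,155:445,::-1],(800,524),interpolation=2))
E
```

```text
top
knife 226 min [ 0.281 -0.012  0.008] max [0.47  0.372 1.324] topc [0.412 0.314 0.068] 166 z5 -0.0028
mush 372 min [0.374 0.143 0.011] max [0.442 0.202 0.097] topc [0.409 0.169 0.119] 130 z5 -0.0024
brush 397 min [ 0.343 -0.037  0.008] max [0.489 0.028 0.02 ] topc [0.408 0.002 0.025] 260 z5 -0.0027
jar 310 min [ 0.382 -0.212  0.009] max [ 0.438 -0.15   0.095] topc [ 0.405 -0.174  0.11 ] 175 z5 -0.002
pot 422 min [ 0.318 -0.369  0.014] max [ 0.414 -0.158  0.682] topc [ 0.319 -0.167  0.679] 26 z5 -0.0024
tray3 1391 min [ 0.281 -0.012  0.008] max [0.709 0.271 1.324] topc [0.597 0.16  0.087] 501 z5 -0.0027
tray2 1395 min [ 0.519 -0.26   0.008] max [ 0.7   -0.051  0.025] topc [ 0.603 -0.153  0.052] 515 z5 -0.0023
knife2 230 min [ 0.145 -0.012  0.008] max [0.281 0.379 1.324] topc [0.161 0.27  0.067] 149 z5 -0.0032
mug 911 min [0.589 0.385 0.009] max [0.684 0.468 0.177] topc [0.569 0.333 0.41 ] 43 z5 -0.0041
llama 636 min [ 0.597 -0.476  0.009] max [ 0.637 -0.336  0.158] topc [ 0.563 -0.318  0.35 ] 30 z5 -0.0041
bowl 620 min [ 0.369 -0.038  0.008] max [0.84  0.055 1.081] topc [0.767 0.00
[... 336 characters left out ...]
 [ 0.39  -0.199  0.009] max [1.049 0.37  0.967] topc [ 0.448 -0.145  0.139] 115 z5 -0.0029
pot 326 min [ 0.334 -0.372  0.008] max [ 0.424 -0.31   0.056] topc [ 0.418 -0.315  0.088] 96 z5 -0.0025
tray3 1526 min [0.524 0.056 0.008] max [1.231 0.525 1.228] topc [0.653 0.181 0.071] 682 z5 -0.0036
tray2 1362 min [ 0.525 -0.26   0.008] max [1.231 0.525 1.228] topc [ 0.65  -0.121  0.078] 527 z5 -0.0034
mug 1302 min [0.601 0.389 0.01 ] max [0.693 0.474 0.174] topc [0.774 0.448 0.403] 54 z5 -0.0044
llama 686 min [ 0.605 -0.476  0.009] max [ 0.65  -0.338  0.157] topc [ 0.706 -0.257  0.297] 30 z5 -0.0036
bowl 804 min [ 0.752 -0.04   0.008] max [0.846 0.054 0.046] topc [0.804 0.01  0.063] 163 z5 -0.0038
```

View pics/a2.png

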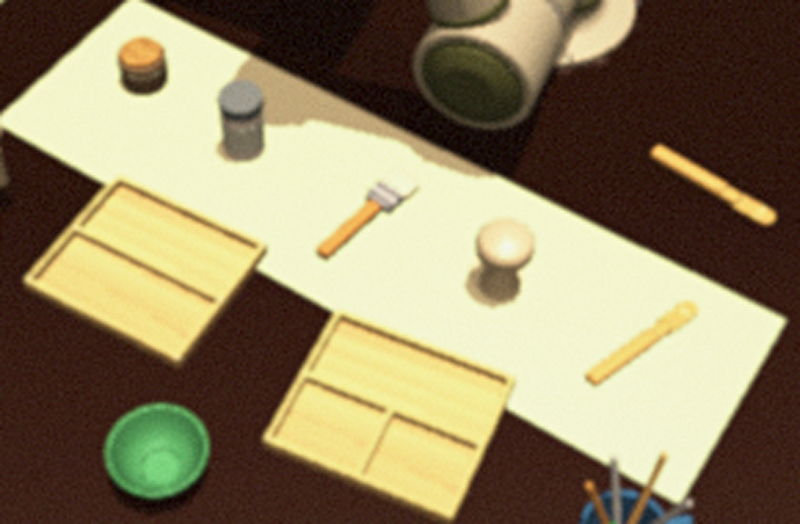

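View pics/a1.png

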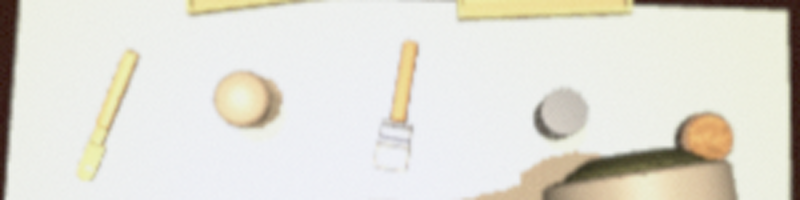

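```bash
cat > m.py <<'E'
import numpy as np,cv2
from h import *
L=lambda n:dict(np.load(f"pics/{n}0.npz"))
D={n:L(n) for n in("top","scene")}
HS={n:cv2.cvtColor(D[n]["pixels"],cv2.COLOR_RGB2HSV) for n in D}
boxes={"top":dict(knife=(152,200,195,265),mush=(205,210,240,242),brush=(265,200,297,260),tray3=(185,125,272,200),tray2=(292,132,374,201)),
"scene":dict(knife=(362,228,415,270),mush=(322,200,352,240),brush=(262,182,310,224),tray3=(245,232,348,316),tray2=(160,186,256,260))}
def mask(n,k):
    a,b,c,e=boxes[n][k];H=HS[n]
    m=np.zeros(H.shape[:2],np.uint8)
    s=H[b:e,a:c]
    thr=(s[...,1]>60)&(s[...,2]>110)
    m[b:e,a:c]=thr
    num,lab,st,ce=cv2.connectedComponentsWithStats(m)
    return (lab==1+np.argmax(st[1:,4])).astype(np.uint8) 
if __name__=="__main__":
  for n in D:
    for k,z in (("tray3",.018),("tray2",.018),("knife",.01),("brush",.012)):
        m=mask(n,k);v,u=np.nonzero(m)
        cs,_=cv2.findContours(m,0,1);c=max(cs,key=cv2.contourArea)
        P=onplane(D[n],c.reshape(-1,2),z)
        r=cv2.minAreaRect((P[:,:2]*1000).astype(np.float32))
        print(n,k,len(u),np.round(r[0],1),np.round(r[1],1),round(r[2],2))
  for k in ("tray3","tray2","knife","brush"):
    A=[]
    for n in D:
        m=mask(n,k);v,u=np.nonzero(m);c,r=ray(D[n],[[u.mean(),v.mean()]]);A.append((c,r[0]/np.linalg.norm(r)))
    (c1,r1),(c2,r2)=A
    s=np.linalg.lstsq(np.c_[r1,-r2],c2-c1,rcond=None)[0];p=c1+s[0]*r1;q=c2+s[1]*r2
    print(k,np.round(p,4),np.round(q,4))
  for n in D:
    P=cloud(D[n])
    for k,c,zz,hh in (("mush",(.41,.17),(.05,.1),.091),("jar",(.41,-.18),(.08,.1),.088),("pot",(.38,-.34),(.03,.06),.05)):
        s=(np.hypot(P[...,0]-c[0],P[...,1]-c[1])<.06)&(P[...,2]>zz[0])&(P[...,2]<zz[1])
        Q=P[s];print(n,k,len(Q),"zmax",np.round(np.percentile(Q[:,2],[50,90,97]),4),"mid",np.round((np.percentile(Q,2,axis=0)+np.percentile(Q,98,axis=0))/2,4),"ext",np.round(np.percentile(Q,98,axis=0)-np.percentile(Q,2,axis=0),4))
        v,u=np.nonzero(s);print("   px",u.mean(),v.mean())
E
python3 m.py
```

```text
top tray3 3722 [615.8 164.8] [178.8 206.8] 8.99
top tray2 3740 [ 611.8 -156.2] [178.6 207.7] 3.88
top knife 230 [402.3 333.3] [ 18.2 138.6] 73.15
top brush 164 [442.7  -2.5] [17.  91.3] 81.8
scene tray3 4253 [622.3 159.3] [179.9 275.5] 8.87
scene tray2 3415 [ 617.3 -162.5] [179.9 283. ] 3.78
scene knife 362 [403.9 336.9] [ 25.3 160.1] 71.4
scene brush 249 [427.8   3.7] [ 35.5 150.9] 76.6
tray3 [0.6178 0.1656 0.0064] [0.619  0.1635 0.0064]
tray2 [ 0.6135 -0.1573  0.0073] [ 0.6144 -0.1589  0.0077]
knife [0.4037 0.3336 0.0073] [0.4022 0.3365 0.0079]
brush [ 0.4439 -0.0027  0.0081] [4.421e-01 4.000e-04 7.900e-03]
top mush 364 zmax [0.0859 0.0914 0.0935] mid [0.4115 0.1727 0.0835] ext [0.0551 0.0563 0.0211]
   px 220.10164835164835 226.3021978021978
top jar 254 zmax [0.0879 0.091  0.0924] mid [ 0.4075 -0.1754  0.0879] ext [0.0461 0.0458 0.0093]
   px 340.87007874015745 231.25984251968504
top pot 278 zmax [0.0494 0.0526 0.0546] mid [ 0.3899 -0.3421  0.0449] ext [0.0477 0.053  0.0201]
   px 394.7913669064748 240.3021582733813
scene mush 345 zmax [0.0841 0.09   0.0922] mid [0.4199 0.1742 0.0792] ext [0.0538 0.0542 0.0266]
   px 337.5507246376812 213.64057971014492
scene jar 179 zmax [0.0874 0.0907 0.0927] mid [ 0.4137 -0.1753  0.0871] ext [0.0477 0.0472 0.0117]
   px 241.43016759776538 160.2513966480447
scene pot 230 zmax [0.0478 0.0524 0.0546] mid [ 0.3946 -0.3402  0.0431] ext [0.0516 0.0505 0.0237]
   px 205.60434782608695 145.69565217391303
```

```bash
cat > plan.py <<'E'
import sys,numpy as np
from rig import env
from h import Rn
def Rdes(az):
    z=np.array([np.cos(az),np.sin(az),0]);y=np.array([0,0,-1.]);x=np.cross(y,z);return np.c_[x,y,z]
def plan(p,az,n=None,step=55):
    st=env.observe();R=st["tool_rot"].copy();q=st["position"].copy()
    a=np.radians(az);
    best=min((Rdes(a+k*np.pi) for k in(0,1)),key=lambda T:Rn.from_matrix(R.T@T).magnitude()) if FLIP else Rdes(a)
    w=Rn.from_matrix(R.T@best).as_rotvec()
    d=np.array(p)-q
    n0=max(int(np.ceil(np.linalg.norm(d)/step)),int(np.ceil(np.abs(w).max()/.18)),1)
    n=n or n0
    print("from",np.round(q,4),"world d",np.round(d*1000,1),"turn",np.round(w,3),"n",n)
    for i in range(n):
        s=R.T@(d/n*1000)
        print(", ".join(f"{v:.0f}" if abs(v)>=.5 else "0" for v in s)+", "+", ".join(f"{v:.3f}" if abs(v)>.0015 else "0" for v in w/n)+",")
        R=R@Rn.from_rotvec(w/n).as_matrix()
FLIP=True
if __name__=="__main__":
    a=[float(v) for v in sys.argv[1:]]
    plan(a[:3],a[3],int(a[4]) if len(a)>4 else None)
E
python3 plan.py 0.33 -0.32 0.22 93.9 5
```

```text
from [ 0.2069 -0.5094  0.2389] world d [123.1 189.4 -18.9] turn [ 0.001  0.318 -0.   ] n 5
-37, 4, -26, 0, 0.064, 0,
-35, 4, -28, 0, 0.064, 0,
-33, 4, -30, 0, 0.064, 0,
-31, 4, -32, 0, 0.064, 0,
-29, 4, -34, 0, 0.064, 0,
```

```bash
python3 plan.py 0.392 -0.341 0.20 93.9 5
```

```text
from [ 0.2069 -0.5094  0.2389] world d [185.1 168.4 -38.9] turn [ 0.001  0.318 -0.   ] n 5
-47, 8, -17, 0, 0.064, 0,
-46, 8, -20, 0, 0.064, 0,
-44, 8, -23, 0, 0.064, 0,
-43, 8, -26, 0, 0.064, 0,
-41, 8, -29, 0, 0.064, 0,
```

Call:
move_arm(targets=[-47,8,-17,0,0.064,0,-46,8,-20,0,0.064,0,-44,8,-23,0,0.064,0,-43,8,-26,0,0.064,0,-41,8,-29,0,0.064,0], hand=1, squeeze=40)

```text
time_s: 0.78
position: [0.3932, -0.3401, 0.199]
tool_rot: [[-0.998, -0.0, 0.063], [-0.063, 0.0, -0.998], [0.0, -1.0, -0.0]]
ft_force: [-0.3, -0.3, -0.6]
grip_width: 0.0853
```

```bash
cat > look.py <<'E'
import sys,numpy as np,cv2
from rig import env,get_image
n=sys.argv[1];tag=sys.argv[2]
st=env.observe();d=get_image(n)
st2=env.observe()
np.savez(f"pics/{tag}.npz",**{k:np.array(v) for k,v in d.items()},tool_rot=st["tool_rot"],position=st["position"])
cv2.imwrite(f"pics/{tag}.png",d["pixels"][:,:,::-1])
print(st2["time_s"],st["position"],st2["position"],st["grip_width"],np.round(st["qvel"],1),np.round(st["q"],1))
E
python3 look.py wrist w1
```

```text
0.825 [ 0.39317337 -0.34005355  0.19895482] [ 0.39598352 -0.33583673  0.19798859] 0.0853099931599568 [44.9  6.1  1.9  0.1 -8.1 73.7] [-53.9  20.8  83.1  -0.   76.2  32.4]
```

View pics/w1.png

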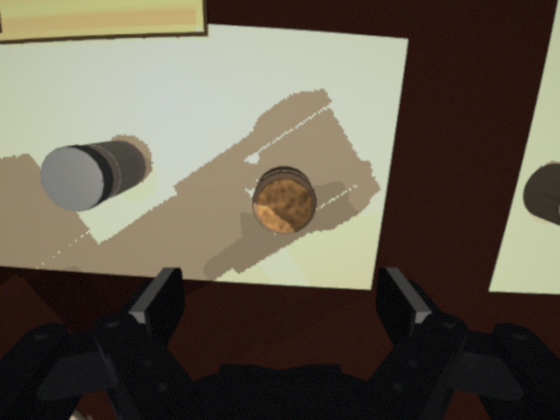

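```bash
cat > cyl.py <<'E'
import sys,numpy as np,cv2
from h import *
# cyl.py tag cx cy r zlo zhi : points within r of (cx,cy) and height band
tag=sys.argv[1];cx,cy,r,z0,z1=map(float,sys.argv[2:7])
d=dict(np.load(f"pics/{tag}.npz"));P=cloud(d,d)
s=(np.hypot(P[...,0]-cx,P[...,1]-cy)<r)&(P[...,2]>z0)&(P[...,2]<z1)
n,lab,stt,ce=cv2.connectedComponentsWithStats(s.astype(np.uint8));k=1+np.argmax(stt[1:,4])
Q=P[lab==k];v,u=np.nonzero(lab==k)
c,_=cv2.findContours((lab==k).astype(np.uint8),0,1);c=max(c,key=cv2.contourArea)
zt=np.percentile(Q[:,2],80)
W=onplane(d,c.reshape(-1,2),zt,d)[:,:2].astype(np.float32)
e=cv2.fitEllipse(W*1000)
print("px",u.mean().round(1),v.mean().round(1),"n",len(Q),"z50/90",np.round(np.percentile(Q[:,2],[50,80,95]),4),"ellipse(mm)",np.round(e[0],1),np.round(e[1],1),"mean",Q[:,:2].mean(0).round(4))
E
python3 cyl.py w1 .392 -.341 .05 .042 .056
python3 cyl.py w1 .41 -.175 .05 .08 .094;python3 plan.py 0.392 -0.341 0.16 93.9 5
```

```text
px 283.9 203.2 n 2842 z50/90 [0.0483 0.049  0.0496] ellipse(mm) [ 391.9 -344.9] [54.1 54.5] mean [ 0.3918 -0.3449]
px 73.4 178.0 n 3443 z50/90 [0.0866 0.0872 0.0877] ellipse(mm) [ 411.4 -180.3] [50.4 53.5] mean [ 0.4117 -0.18  ]
from [ 0.396  -0.3358  0.198 ] world d [ -4.   -5.2 -38. ] turn [ 0.003 -0.004 -0.001] n 5
1, 8, 1, 0, 0, 0,
1, 8, 1, 0, 0, 0,
1, 8, 1, 0, 0, 0,
1, 8, 1, 0, 0, 0,
1, 8, 1, 0, 0, 0,
```

```bash
python3 look.py wrist w2; python3 look.py wrist w2
python3 cyl.py w2 .392 -.341 .05 .042 .056
python3 cyl.py w2 .41 -.175 .05 .08 .094;python3 plan.py 0.392 -0.342 0.016 93.9 5
```

```text
0.875 [ 0.39598352 -0.33583673  0.19798859] [ 0.3943373  -0.33788326  0.19841565] 0.08523365847265335 [ -4.9  -0.3  -0.5  -1.    1.5 -13.3] [-53.4  20.8  83.2   0.1  76.2  32.8]
0.925 [ 0.3943373  -0.33788326  0.19841565] [ 0.39319478 -0.33968499  0.19884782] 0.08519209614522807 [-4.6 -0.4 -1.2 -1.6  0.4 -6.5] [-53.7  20.8  83.1   0.1  76.2  32.3]
px 286.5 204.7 n 2815 z50/90 [0.0483 0.049  0.0496] ellipse(mm) [ 391.8 -344.7] [53.7 54.2] mean [ 0.3919 -0.3448]
px 76.4 178.5 n 3457 z50/90 [0.0866 0.0872 0.0877] ellipse(mm) [ 411.4 -180.2] [50.3 53.8] mean [ 0.4117 -0.1799]
from [ 0.3932 -0.3397  0.1988] world d [  -1.2   -2.3 -182.8] turn [0.001 0.001 0.001] n 5
0, 37, 0, 0, 0, 0,
0, 37, 0, 0, 0, 0,
0, 37, 0, 0, 0, 0,
0, 37, 0, 0, 0, 0,
0, 37, 0, 0, 0, 0,
```

Call:
move_arm(targets=[0,50,4,0,0,0,0,50,0,0,0,0,0,40,0,0,0,0,0,30,0,0,0,0,0,14,0,0,0,0])

```text
time_s: 1.55
position: [0.3915, -0.3458, 0.0141]
tool_rot: [[-0.998, -0.001, 0.065], [-0.065, 0.001, -0.998], [0.001, -1.0, -0.001]]
ft_force: [0.9, 0.1, 0.9]
grip_width: 0.0855
```

Call:
move_arm(targets=[0,0,0,0,0,0,0,0,0,0,0,0,0,0,0,0,0,0,0,0,0,0,0,0,0,0,0,0,0,0], hand=-0.2, squeeze=50)

```text
time_s: 2.17
position: [0.3928, -0.3459, 0.0165]
tool_rot: [[-0.998, 0.001, 0.066], [-0.066, -0.002, -0.998], [-0.001, -1.0, 0.002]]
ft_force: [-2.3, 0.2, 7.7]
grip_width: 0.0587
```

```bash
python3 plan.py 0.392 -0.345 0.12 93.9 2;python3 plan.py 0.59 -0.158 0.16 93.9 6
```

```text
from [ 0.3928 -0.3459  0.0165] world d [ -0.8   0.9 103.5] turn [-0.002 -0.002 -0.001] n 2
0, -52, 0, 0, 0, 0,
0, -52, 0, 0, 0, 0,
from [ 0.3928 -0.3459  0.0165] world d [197.2 187.9 143.5] turn [-0.002 -0.002 -0.001] n 6
-35, -24, -29, 0, 0, 0,
-35, -24, -29, 0, 0, 0,
-35, -24, -29, 0, 0, 0,
-35, -24, -29, 0, 0, 0,
-35, -24, -29, 0, 0, 0,
-35, -24, -29, 0, 0, 0,
```

Call:
move_arm(targets=[0,-30,0,0,0,0,0,-50,0,0,0,0,-12,-50,-10,0,0,0,-40,-13,-30,0,0,0,-40,0,-40,0,0,0])

```text
time_s: 2.8
position: [0.4802, -0.2592, 0.16]
tool_rot: [[-0.998, 0.003, 0.064], [-0.064, -0.002, -0.998], [-0.002, -1.0, 0.002]]
ft_force: [0.3, -0.6, -2.2]
grip_width: 0.0589
```

Call:
move_arm(targets=[-40,0,-40,0,0,0,-40,0,-40,0,0,0,-38,0,-24,0,0,0,0,0,-16,0,0,0,0,0,0,0,0,0])

```text
time_s: 3.42
position: [0.5882, -0.131, 0.1582]
tool_rot: [[-0.998, -0.001, 0.067], [-0.067, 0.0, -0.998], [0.001, -1.0, -0.0]]
ft_force: [0.7, -0.8, -1.0]
grip_width: 0.0594
```

```bash
python3 look.py wrist w3
```

```text
3.475 [ 0.58820028 -0.13098269  0.15818784] [ 0.58814682 -0.13201947  0.15836525] 0.05943539701863145 [-2.2 -0.2 -0.3 -0.4 -0.2 -0.6] [-23.8  30.8  73.   -0.   76.3  62.4]
```

View pics/w3.png

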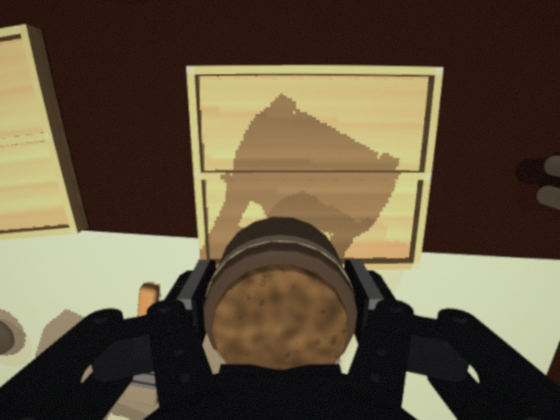

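Run:
```python
from h import *
d=dict(np.load("pics/w3.npz"))
P=onplane(d,[[187,67],[442,68],[421,268],[283,172],[196,177],[431,177]],.018,d);print(P.round(4))
print(np.linalg.norm(P[0]-P[1]),np.linalg.norm(P[1]-P[2]),np.degrees(np.arctan2(P[0,1]-P[1,1],P[0,0]-P[1,0]))-90)
print("centre from diag",(P[0]+P[2])/2)
C=cloud(d,d);s=(np.abs(C[...,2]-.018)<.0035)&(C[...,0]>.5)&(C[...,1]<-.03)
v,u=np.nonzero(s);print(len(u),C[s][:,2].mean())
```

```text
[[ 0.694  -0.0525  0.018 ]
 [ 0.7075 -0.2517  0.018 ]
 [ 0.5368 -0.2661  0.018 ]
 [ 0.6166 -0.1328  0.018 ]
 [ 0.6076 -0.0598  0.018 ]
 [ 0.6211 -0.2587  0.018 ]]
0.1996459373903508 0.17137818069663474 3.894858217498964
centre from diag [ 0.61536621 -0.15929831  0.018     ]
7171 0.016608543655444723
```

```bash
python3 plan.py 0.657 -0.156 0.16 93.9 3;python3 plan.py 0.657 -0.156 0.023 93.9 5
```

```text
from [ 0.5881 -0.132   0.1584] world d [ 68.9 -24.    1.6] turn [-0.    -0.002  0.001] n 3
-22, -1, 9, 0, 0, 0,
-22, -1, 10, 0, 0, 0,
-22, -1, 10, 0, 0, 0,
from [ 0.5881 -0.132   0.1584] world d [  68.9  -24.  -135.4] turn [-0.    -0.002  0.001] n 5
-13, 27, 6, 0, 0, 0,
-13, 27, 6, 0, 0, 0,
-13, 27, 6, 0, 0, 0,
-13, 27, 6, 0, 0, 0,
-13, 27, 6, 0, 0, 0,
```

Call:
move_arm(targets=[-30,0,10,0,0,0,-30,10,10,0,0,0,-7,30,8,0,0,0,0,30,0,0,0,0,0,20,0,0,0,0])

```text
time_s: 4.1
position: [0.6564, -0.157, 0.0668]
tool_rot: [[-0.998, -0.002, 0.064], [-0.064, 0.001, -0.998], [0.002, -1.0, -0.001]]
ft_force: [0.4, -0.1, -2.2]
grip_width: 0.059
```

Call:
move_arm(targets=[0,20,0,0,0,0,0,10,0,0,0,0,0,0,0,0,0,0,0,0,0,0,0,0,0,0,0,0,0,0])

```text
time_s: 4.72
position: [0.6578, -0.1556, 0.0392]
tool_rot: [[-0.998, 0.001, 0.066], [-0.066, -0.001, -0.998], [-0.001, -1.0, 0.001]]
ft_force: [-0.4, 0.7, -2.9]
grip_width: 0.0592
```

Call:
move_arm(targets=[0,8,0,0,0,0,0,6,0,0,0,0,0,2,0,0,0,0,0,0,0,0,0,0,0,0,0,0,0,0])

```text
time_s: 5.35
position: [0.6575, -0.1553, 0.0225]
tool_rot: [[-0.998, -0.0, 0.066], [-0.066, 0.0, -0.998], [0.0, -1.0, -0.0]]
ft_force: [-3.2, 1.7, 2.8]
grip_width: 0.0587
```

Call:
move_arm(targets=[0,0,0,0,0,0,0,0,0,0,0,0,0,0,0,0,0,0,0,-10,0,0,0,0,0,-30,0,0,0,0], hand=1)

```text
time_s: 5.98
position: [0.6569, -0.1552, 0.062]
tool_rot: [[-0.998, -0.003, 0.066], [-0.066, 0.001, -0.998], [0.002, -1.0, -0.001]]
ft_force: [0.3, 0.5, 0.5]
grip_width: 0.0857
```

Call:
move_arm(targets=[0,-50,0,0,0,0,0,-50,0,0,0,0,0,-30,0,0,0,0,30,0,0,0,0,0,30,0,0,0,0,0])

```text
time_s: 6.6
position: [0.597, -0.1594, 0.1933]
tool_rot: [[-0.998, 0.001, 0.066], [-0.066, -0.001, -0.998], [-0.001, -1.0, 0.001]]
ft_force: [0.3, -0.1, 0.8]
grip_width: 0.0855
```

```bash
python3 look.py wrist w4;python3 cyl.py w4 .657 -.156 .05 .045 .07; python3 plan.py 0.412 -0.180 0.19 9 10
```

```text
6.65 [ 0.59698943 -0.15935519  0.19329922] [ 0.59416046 -0.15934061  0.1934705 ] 0.08547164738677204 [-11.  -23.   43.   -0.1 -19.3 -10.5] [-25.9  30.5  67.3  -0.   82.1  60.3]
px 279.3 134.5 n 4027 z50/90 [0.0543 0.0551 0.0557] ellipse(mm) [ 655.5 -156.3] [56.4 57. ] mean [ 0.656  -0.1563]
from [ 0.5942 -0.1593  0.1935] world d [-182.2  -20.7   -3.5] turn [-1.000e-03  1.479e+00  1.000e-03] n 10
18, 0, 1, 0, 0.148, 0,
18, 0, 4, 0, 0.148, 0,
17, 0, 6, 0, 0.148, 0,
16, 0, 9, 0, 0.148, 0,
15, 0, 11, 0, 0.148, 0,
13, 0, 13, 0, 0.148, 0,
11, 0, 15, 0, 0.148, 0,
9, 0, 16, 0, 0.148, 0,
6, 0, 17, 0, 0.148, 0,
3, 0, 18, 0, 0.148, 0,
```

View pics/w4.png

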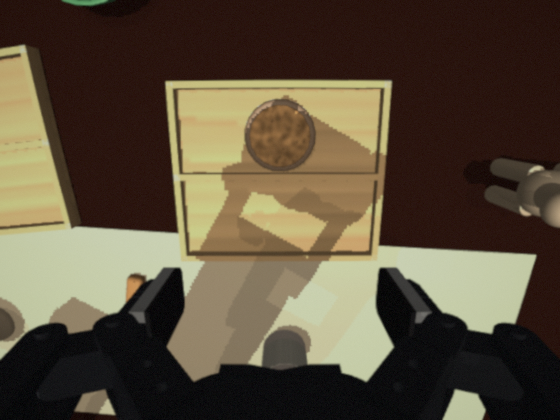

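Call:
move_arm(targets=[40,0,2,0,0,0,45,0,2,0,0,0,45,0,2,0,0,0,40,0,3,0,0,0,10,0,0,0,0,0])

```text
time_s: 7.28
position: [0.4174, -0.1803, 0.1932]
tool_rot: [[-0.998, 0.001, 0.064], [-0.064, -0.001, -0.998], [-0.001, -1.0, 0.001]]
ft_force: [0.6, 0.5, 0.3]
grip_width: 0.0853
```

```bash
python3 look.py wrist w5;python3 look.py wrist w5;python3 cyl.py w5 .41 -.18 .05 .08 .094; python3 plan.py 0.4115 -0.180 0.042 93.9 5
```

```text
7.325 [ 0.41736044 -0.18034789  0.19324056] [ 0.41745562 -0.18034847  0.19316109] 0.08529965241304188 [-5.5 -4.9  7.2  0.4 -3.3 -5.9] [-38.3  14.8  93.2  -0.   71.9  48. ]
7.375 [ 0.41745562 -0.18034847  0.19316109] [ 0.41860461 -0.18044348  0.19306237] 0.08543664887280365 [ 1.7  2.2 -3.2  0.3  0.3  1.6] [-38.3  14.8  93.2  -0.   71.9  48. ]
px 274.1 222.1 n 3368 z50/90 [0.0865 0.0871 0.0876] ellipse(mm) [ 411.8 -177.5] [50.3 51.3] mean [ 0.4121 -0.1775]
from [ 0.4186 -0.1804  0.1931] world d [  -7.1    0.4 -151.1] turn [-0.001 -0.003 -0.001] n 5
1, 30, 0, 0, 0, 0,
1, 30, 0, 0, 0, 0,
1, 30, 0, 0, 0, 0,
1, 30, 0, 0, 0, 0,
1, 30, 0, 0, 0, 0,
```

Call:
move_arm(targets=[6,40,-2,0,0,0,0,45,0,0,0,0,0,40,0,0,0,0,0,20,0,0,0,0,0,6,0,0,0,0])

```text
time_s: 8.0
position: [0.4133, -0.1785, 0.0403]
tool_rot: [[-0.998, -0.001, 0.066], [-0.066, 0.001, -0.998], [0.001, -1.0, -0.001]]
ft_force: [-0.0, -0.1, 0.7]
grip_width: 0.0855
```

Call:
move_arm(targets=[0,0,0,0,0,0,0,0,0,0,0,0,0,0,0,0,0,0,0,0,0,0,0,0,0,0,0,0,0,0], hand=-0.3, squeeze=45)

```text
time_s: 8.62
position: [0.4129, -0.1786, 0.0422]
tool_rot: [[-0.998, 0.002, 0.066], [-0.066, -0.001, -0.998], [-0.001, -1.0, 0.001]]
ft_force: [-0.3, 1.7, 6.4]
grip_width: 0.0504
```

Call:
move_arm(targets=[0,-30,0,0,0,0,0,-50,0,0,0,0,-10,-30,-15,0,0,0,-35,0,-40,0,0,0,-35,0,-50,0,0,0])

```text
time_s: 9.25
position: [0.4864, -0.068, 0.1522]
tool_rot: [[-0.998, 0.002, 0.064], [-0.064, -0.001, -0.998], [-0.002, -1.0, 0.001]]
ft_force: [-0.0, -0.8, -0.9]
grip_width: 0.0503
```

Call:
move_arm(targets=[-30,0,-55,0,0,0,-20,0,-55,0,0,0,-15,0,-50,0,0,0,0,0,-30,0,0,0,0,0,0,0,0,0])

```text
time_s: 9.88
position: [0.5373, 0.1269, 0.1514]
tool_rot: [[-0.998, -0.0, 0.069], [-0.069, 0.0, -0.998], [0.0, -1.0, -0.0]]
ft_force: [-1.8, -1.2, -1.7]
grip_width: 0.0503
```

```bash
python3 look.py wrist w6;python3 look.py wrist w6
```

```text
9.925 [0.53728803 0.1269433  0.15138523] [0.53751927 0.12569214 0.15142115] 0.050318624709905425 [-3.  -0.2  0.5 -0.7 -0.4 -1.4] [ 1.  26.5 82.1  0.  71.4 87.1]
9.975 [0.53751927 0.12569214 0.15142115] [0.53766146 0.12490133 0.15144293] 0.05009038763432172 [-2.1 -0.2  0.2 -0.2 -0.1 -0.3] [ 0.9 26.5 82.1 -0.  71.4 87. ]
```

View pics/w6.png

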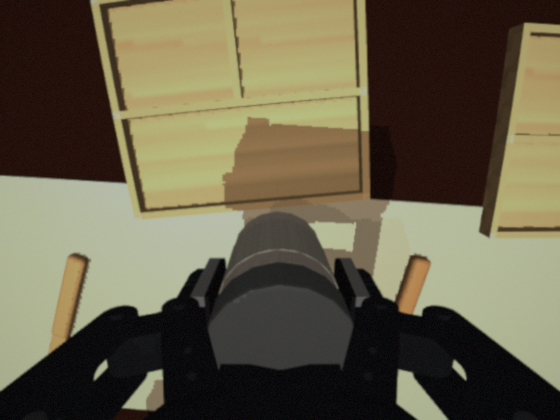

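```bash
python3 - <<'E'
from h import *
d=dict(np.load("pics/w6.npz"))
P=onplane(d,[[137,216],[370,197],[119,115],[365,92],[239,98],[236,30],[97,10]],.018,d)[:,:2];print(P.round(4))
nl,nr,dl,dr,T=P[:5]
v=nl-nr;print(np.linalg.norm(v),"yaw",np.degrees(np.arctan2(v[1],v[0]))-90)
v=dl-dr;print(np.linalg.norm(v),"yaw",np.degrees(np.arctan2(v[1],v[0]))-90)
y=np.radians(9);R=np.array([[np.cos(y),-np.sin(y)],[np.sin(y),np.cos(y)]])
print("centre", (nl+nr)/2+R@[.087,0],(dl+dr)/2+R@[-0.0,0],T)
c=((nl+nr)/2+R@[.087,0]+(dl+dr)/2+T)/3;print(c, c+R@[.042,-.049],c+R@[.042,.049],c+R@[-.042,0])
E
python3 plan.py 0.667 0.123 0.15 93.9 1
```

```text
[[0.5213 0.2461]
 [0.5511 0.0497]
 [0.6042 0.2566]
 [0.6335 0.0651]
 [0.6224 0.1619]
 [0.6706 0.1659]
 [0.6796 0.2701]]
0.1986110803706088 yaw 8.627508940105216
0.19377295299957964 yaw 8.702368916887693
centre [0.62216517 0.16153375] [0.61888084 0.16083792] [0.62237052 0.16185531]
[0.62113884 0.16140899] [0.67028704 0.11958251] [0.65495647 0.21637597] [0.57965593 0.15483875]
from [0.5377 0.1249 0.1514] world d [129.3  -1.9  -1.4] turn [-0.    -0.002 -0.   ] n 1
-129, 1, 10, 0, -0.002, 0,
```

Call:
move_arm(targets=[-35,0,3,0,0,0,-45,0,4,0,0,0,-40,0,4,0,0,0,-11,20,1,0,0,0,0,30,0,0,0,0])

```text
time_s: 10.6
position: [0.6695, 0.1205, 0.1001]
tool_rot: [[-0.998, 0.0, 0.064], [-0.064, -0.0, -0.998], [-0.0, -1.0, 0.0]]
ft_force: [-0.0, 0.5, -3.0]
grip_width: 0.0502
```

Call:
move_arm(targets=[0,25,0,0,0,0,0,10,0,0,0,0,0,5,0,0,0,0,0,0,0,0,0,0,0,0,0,0,0,0])

```text
time_s: 11.22
position: [0.6696, 0.1218, 0.0623]
tool_rot: [[-0.998, 0.002, 0.066], [-0.066, -0.0, -0.998], [-0.002, -1.0, 0.0]]
ft_force: [-0.4, 0.2, -2.2]
grip_width: 0.0503
```

Call:
move_arm(targets=[0,6,0,0,0,0,0,5,0,0,0,0,0,3,0,0,0,0,0,0,0,0,0,0,0,0,0,0,0,0])

```text
time_s: 11.85
position: [0.6695, 0.1219, 0.0483]
tool_rot: [[-0.998, 0.001, 0.066], [-0.066, -0.0, -0.998], [-0.001, -1.0, 0.0]]
ft_force: [-1.4, 0.6, 6.0]
grip_width: 0.0504
```

Call:
move_arm(targets=[0,0,0,0,0,0,0,0,0,0,0,0,0,0,0,0,0,0,0,-10,0,0,0,0,0,-40,0,0,0,0], hand=1)

```text
time_s: 12.48
position: [0.6683, 0.1217, 0.0963]
tool_rot: [[-0.998, -0.005, 0.066], [-0.066, -0.0, -0.998], [0.005, -1.0, -0.0]]
ft_force: [1.2, -0.1, 1.0]
grip_width: 0.0856
```

Call:
move_arm(targets=[0,-50,0,0,0,0,0,-50,0,0,0,0,30,-10,0,0,0,0,50,0,0,0,0,0,50,0,0,0,0,0])

```text
time_s: 13.1
position: [0.5381, 0.1131, 0.2081]
tool_rot: [[-0.998, 0.001, 0.066], [-0.066, 0.0, -0.998], [-0.001, -1.0, 0.0]]
ft_force: [0.7, 0.5, -0.2]
grip_width: 0.0855
```

Call:
move_arm(targets=[50,0,0,0,0,0,50,0,-12,0,0,0,28,0,-12,0,0,0,0,0,-6,0,0,0,0,0,0,0,0,0])

```text
time_s: 13.72
position: [0.4107, 0.135, 0.2079]
tool_rot: [[-0.998, 0.002, 0.066], [-0.066, 0.0, -0.998], [-0.002, -1.0, 0.0]]
ft_force: [0.5, 0.5, 0.3]
grip_width: 0.0854
```

```bash
python3 look.py wrist w7;python3 look.py wrist w7; python3 cyl.py w7 .412 .172 .06 .06 .1;python3 cyl.py w7 .412 .172 .06 .088 .1
```

```text
13.775 [0.41070273 0.13497669 0.20790119] [0.41083058 0.13473971 0.20761769] 0.08538173923642321 [-0.8  0.8 -0.2 -0.1 -0.1 -0.3] [ 2.4 11.7 94.9 -0.  73.3 88.6]
13.825 [0.41083058 0.13473971 0.20761769] [0.41080047 0.13461196 0.20741403] 0.08554390031057288 [-0.4  0.5  0.3 -0.1 -0.1  0. ] [ 2.4 11.7 94.9 -0.  73.3 88.6]
px 235.5 197.2 n 4239 z50/90 [0.0846 0.0878 0.089 ] ellipse(mm) [419.4 169.5] [57.3 59.8] mean [0.4191 0.1699]
px 232.5 202.6 n 717 z50/90 [0.0886 0.0892 0.0898] ellipse(mm) [416.1 171.4] [25.4 28.5] mean [0.4158 0.1716]
```

View pics/w7.png

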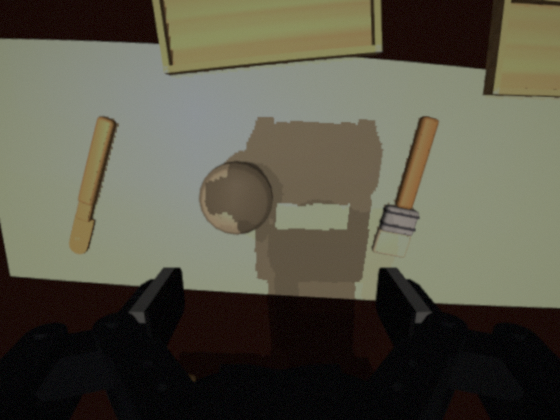

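```bash
python3 plan.py 0.4155 0.1715 0.055 93.9 1
```

```text
from [0.4108 0.1346 0.2074] world d [   4.7   36.9 -152.4] turn [-0.    -0.002 -0.001] n 1
-7, 152, -37, 0, -0.002, 0,
```

Call:
move_arm(targets=[-4,0,-20,0,0,0,-3,30,-17,0,0,0,0,40,0,0,0,0,0,30,0,0,0,0,0,20,0,0,0,0])

```text
time_s: 14.45
position: [0.4148, 0.1719, 0.0858]
tool_rot: [[-0.998, -0.002, 0.065], [-0.065, -0.0, -0.998], [0.002, -1.0, 0.0]]
ft_force: [0.3, 0.0, -0.5]
grip_width: 0.0853
```

Call:
move_arm(targets=[0,18,0,0,0,0,0,14,0,0,0,0,0,0,0,0,0,0,0,0,0,0,0,0,0,0,0,0,0,0])

```text
time_s: 15.08
position: [0.4148, 0.1721, 0.0558]
tool_rot: [[-0.998, 0.001, 0.066], [-0.066, 0.0, -0.998], [-0.001, -1.0, -0.0]]
ft_force: [0.7, -0.4, -0.3]
grip_width: 0.0852
```

```bash
python3 look.py wrist w8;python3 look.py scene s8; python3 -c "
import cv2;a=cv2.imread('pics/s8.png');cv2.imwrite('pics/s8c.png',cv2.resize(a[120:320,240:440],(600,600),interpolation=2))"
```

```text
15.125 [0.41484645 0.17214073 0.05582739] [0.41477311 0.1721534  0.05578281] 0.08522820703257937 [ 0.  -0.1  0.1  0.1 -0.1  0. ] [  7.4  26.  104.9  -0.   49.   93.6]
15.175 [0.41477311 0.1721534  0.05578281] [0.41468849 0.1721665  0.05575494] 0.085945172433237 [ 0.1  0.   0.2  0.1 -0.2 -0. ] [  7.4  26.  104.9  -0.   49.   93.6]
```

View pics/w8.png

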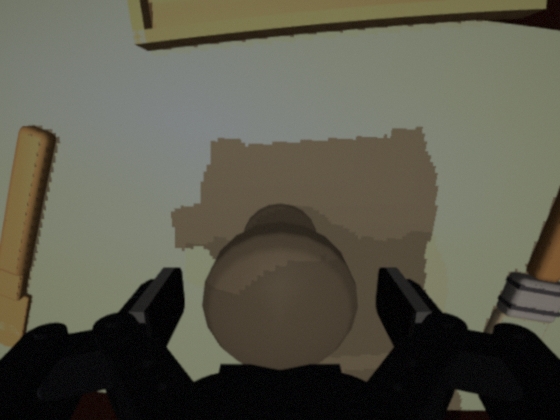

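View pics/s8c.png

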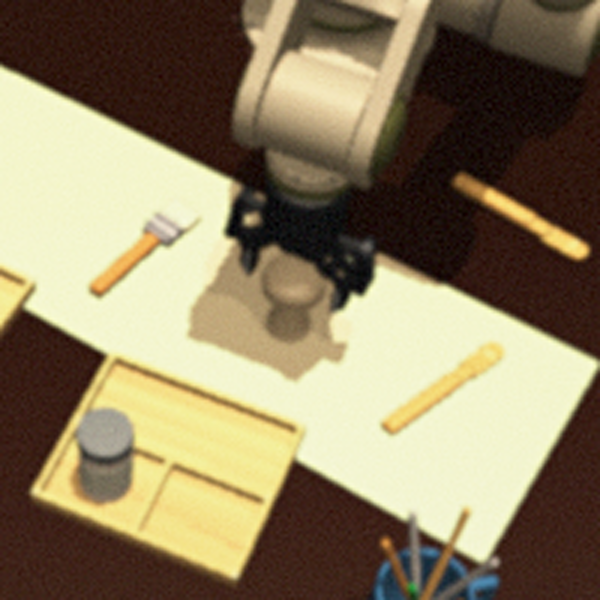

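Call:
move_arm(targets=[0,0,0,0,0,0,0,0,0,0,0,0,0,0,0,0,0,0,0,0,0,0,0,0,0,0,0,0,0,0], hand=-0.1, squeeze=35)

```text
time_s: 15.8
position: [0.4146, 0.1722, 0.0559]
tool_rot: [[-0.998, 0.001, 0.066], [-0.066, 0.0, -0.998], [-0.001, -1.0, -0.0]]
ft_force: [-0.5, -0.5, 7.0]
grip_width: 0.0602
```

Call:
move_arm(targets=[0,-8,0,0,0,0,0,-15,0,0,0,0,0,-20,0,0,0,0,0,-20,0,0,0,0,0,-20,0,0,0,0])

```text
time_s: 16.42
position: [0.4142, 0.1721, 0.1393]
tool_rot: [[-0.998, -0.0, 0.066], [-0.066, -0.0, -0.998], [0.0, -1.0, 0.0]]
ft_force: [-0.3, 1.2, -1.4]
grip_width: 0.0604
```

```bash
python3 look.py wrist w9;python3 look.py scene s9; python3 -c "
import cv2;a=cv2.imread('pics/s9.png');cv2.imwrite('pics/s9c.png',cv2.resize(a[120:320,240:440],(600,600),interpolation=2))"; python3 plan.py 0.655 0.2185 0.14 93.9 5
```

```text
16.475 [0.41421578 0.1721432  0.13925562] [0.41528414 0.172349   0.14142292] 0.060420930074981324 [  0.1 -13.5 -13.1  -0.   26.4   0. ] [ 7.4 18.2 98.9 -0.  62.9 93.6]
16.525 [0.41528414 0.172349   0.14142292] [0.41516818 0.17230263 0.14005186] 0.06029997548465396 [-0.1  1.6  1.7  0.  -5.5 -0.1] [ 7.4 18.  98.7  0.  63.  93.6]
from [0.4152 0.1723 0.1401] world d [ 2.398e+02  4.620e+01 -1.000e-01] turn [ 0.    -0.002 -0.004] n 5
-48, 0, -6, 0, 0, 0,
-48, 0, -6, 0, 0, 0,
-48, 0, -6, 0, 0, 0,
-48, 0, -6, 0, 0, 0,
-48, 0, -6, 0, 0, 0,
```

View pics/s9c.png

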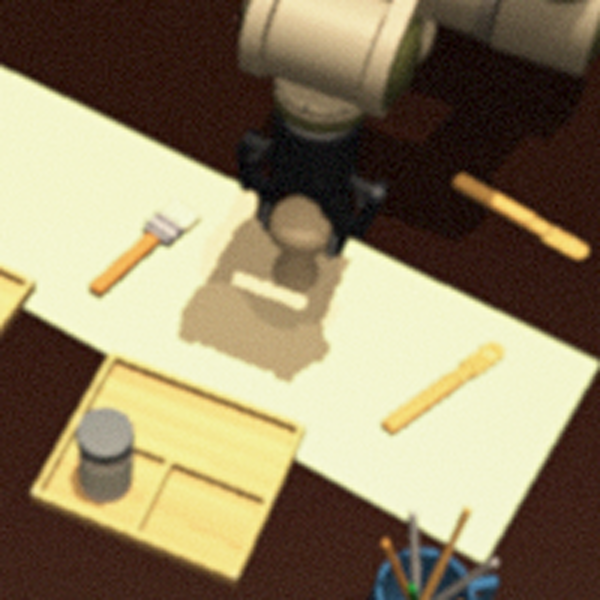

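Call:
move_arm(targets=[-15,0,-3,0,0,0,-30,0,-6,0,0,0,-35,0,-6,0,0,0,-35,0,-6,0,0,0,-35,0,-6,0,0,0])

```text
time_s: 17.15
position: [0.563, 0.2092, 0.1372]
tool_rot: [[-0.998, -0.002, 0.066], [-0.066, -0.0, -0.998], [0.002, -1.0, 0.0]]
ft_force: [0.3, -0.3, -1.4]
grip_width: 0.0603
```

Call:
move_arm(targets=[-35,0,-3,0,0,0,-32,0,0,0,0,0,-18,0,0,0,0,0,-7,0,0,0,0,0,0,0,0,0,0,0])

```text
time_s: 17.77
position: [0.6535, 0.218, 0.1375]
tool_rot: [[-0.998, -0.001, 0.066], [-0.066, -0.0, -0.998], [0.001, -1.0, 0.0]]
ft_force: [-0.2, 0.4, -1.1]
grip_width: 0.06
```

```bash
python3 look.py wrist w10;python3 plan.py 0.655 0.2185 0.062 93.9 5
```

```text
17.825 [0.65353432 0.21796054 0.13749024] [0.65329929 0.2180043  0.1378232 ] 0.05997740391087272 [ 0.2 -1.   1.   0.1 -0.   0.1] [ 8.6 40.3 58.1  0.  81.7 94.9]
from [0.6533 0.218  0.1378] world d [  1.7   0.5 -75.8] turn [-0.    -0.002  0.001] n 5
0, 15, 0, 0, 0, 0,
0, 15, 0, 0, 0, 0,
0, 15, 0, 0, 0, 0,
0, 15, 0, 0, 0, 0,
0, 15, 0, 0, 0, 0,
```

View pics/w10.png

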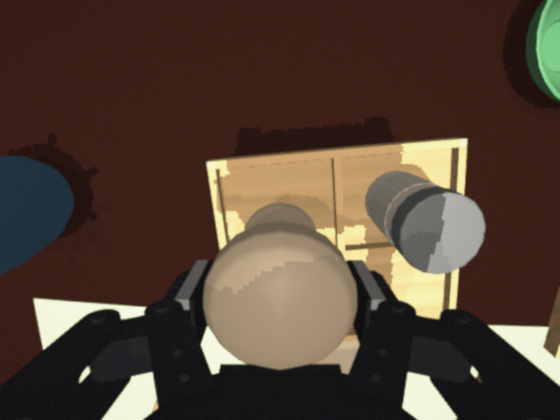

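Call:
move_arm(targets=[0,15,0,0,0,0,0,18,0,0,0,0,0,15,0,0,0,0,0,10,0,0,0,0,0,8,0,0,0,0])

```text
time_s: 18.45
position: [0.6539, 0.218, 0.0718]
tool_rot: [[-0.998, -0.0, 0.066], [-0.066, 0.0, -0.998], [0.0, -1.0, -0.0]]
ft_force: [0.3, -0.2, -1.3]
grip_width: 0.0599
```

Call:
move_arm(targets=[0,4,0,0,0,0,0,2,0,0,0,0,0,0,0,0,0,0,0,0,0,0,0,0,0,0,0,0,0,0])

```text
time_s: 19.08
position: [0.654, 0.218, 0.0666]
tool_rot: [[-0.998, 0.0, 0.066], [-0.066, 0.0, -0.998], [-0.0, -1.0, -0.0]]
ft_force: [0.4, 0.7, -0.6]
grip_width: 0.0601
```

Call:
move_arm(targets=[0,2,0,0,0,0,0,1,0,0,0,0,0,1,0,0,0,0,0,0,0,0,0,0,0,0,0,0,0,0])

```text
time_s: 19.7
position: [0.6539, 0.218, 0.0623]
tool_rot: [[-0.998, 0.0, 0.066], [-0.066, -0.0, -0.998], [-0.0, -1.0, 0.0]]
ft_force: [-0.6, 0.5, -1.4]
grip_width: 0.0603
```

Call:
move_arm(targets=[0,1,0,0,0,0,0,0,0,0,0,0,0,0,0,0,0,0,0,0,0,0,0,0,0,0,0,0,0,0])

```text
time_s: 20.32
position: [0.6541, 0.218, 0.062]
tool_rot: [[-0.998, 0.001, 0.066], [-0.066, 0.0, -0.998], [-0.001, -1.0, -0.0]]
ft_force: [-1.4, -1.1, 5.4]
grip_width: 0.0602
```

Contact (about 5 N up). Release.

Call:
move_arm(targets=[0,0,0,0,0,0,0,0,0,0,0,0,0,0,0,0,0,0,0,0,0,0,0,0,0,0,0,0,0,0], hand=1)

```text
time_s: 20.95
position: [0.6539, 0.218, 0.0613]
tool_rot: [[-0.998, -0.0, 0.066], [-0.066, -0.0, -0.998], [0.0, -1.0, -0.0]]
ft_force: [-0.7, 0.3, -0.6]
grip_width: 0.0854
```

Call:
move_arm(targets=[0,-10,0,0,0,0,0,-30,0,0,0,0,0,-45,0,0,0,0,0,-40,0,0,0,0,20,0,0,0,0,0])

```text
time_s: 21.58
position: [0.6355, 0.2167, 0.1907]
tool_rot: [[-0.998, 0.008, 0.065], [-0.065, 0.001, -0.998], [-0.008, -1.0, -0.001]]
ft_force: [-0.7, -0.2, -1.6]
grip_width: 0.0855
```

Call:
move_arm(targets=[40,0,0,0,0,0,40,0,0,0,0,0,40,0,-5,0,0,0,30,0,-5,0,0,0,0,0,0,0,0,0])

```text
time_s: 22.2
position: [0.4824, 0.2172, 0.1876]
tool_rot: [[-0.998, 0.001, 0.067], [-0.067, 0.0, -0.998], [-0.001, -1.0, -0.0]]
ft_force: [0.5, -0.9, 0.6]
grip_width: 0.0852
```

```bash
python3 look.py wrist w11;python3 look.py wrist w11
```

```text
22.25 [0.48235098 0.21715473 0.18755864] [0.48365894 0.21698836 0.18741125] 0.08519433797684713 [-1.1  2.4 -3.7 -0.3 -0.2 -0.4] [11.4 22.2 82.7  0.  75.  97.6]
22.3 [0.48365894 0.21698836 0.18741125] [0.48433098 0.2168329  0.18710975] 0.085637335141959 [-0.7  1.6 -1.8 -0.1 -0.1  0. ] [11.4 22.3 82.6 -0.  74.9 97.6]
```

View pics/w11.png

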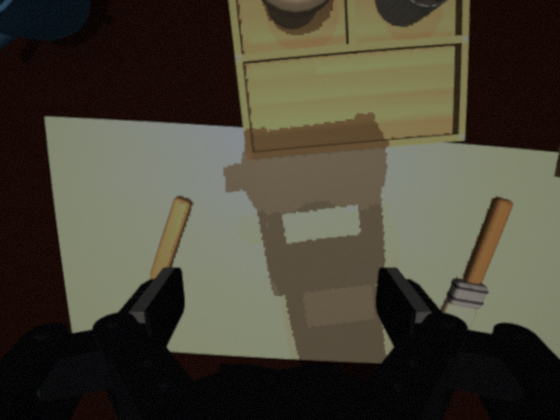

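Run:
```python
from h import *
d=dict(np.load("pics/w7.npz"));C=cloud(d,d)
hsv=cv2.cvtColor(d["pixels"],cv2.COLOR_RGB2HSV)
for k,(x0,y0,x1,y1) in dict(knife=(60,105,125,260),brush=(365,105,450,265)).items():
    s=(C[...,2]>.0035)&(C[...,2]<.02);m=np.zeros(s.shape,np.uint8);m[y0:y1,x0:x1]=s[y0:y1,x0:x1]
    n,lab,st,_=cv2.connectedComponentsWithStats(m);m=(lab==1+np.argmax(st[1:,4])).astype(np.uint8)
    c=max(cv2.findContours(m,0,1)[0],key=cv2.contourArea).reshape(-1,2)
    P=onplane(d,c,.009,d)[:,:2]*1000
    print(k,cv2.minAreaRect(P.astype(np.float32)),"px",c.min(0),c.max(0),"z",np.percentile(C[m>0][:,2],[10,50,90]).round(4))
    Q=C[m>0];h=Q[Q[:,2]>.0085 if k=="knife" else Q[:,2]>.009]
    mu=h[:,:2].mean(0);u,s_,vt=np.linalg.svd(h[:,:2]-mu);t=(h[:,:2]-mu)@vt[0];w=(h[:,:2]-mu)@vt[1]
    print("  high part",mu.round(4),"dir",np.degrees(np.arctan2(vt[0,1],vt[0,0])).round(2),"ends",[(mu+vt[0]*a).round(4).tolist() for a in np.percentile(t,[.5,99.5])],"w",np.percentile(w,[2,98]).round(4))
P=onplane(d,[[105,118],[79,251],[430,118],[392,254]],.010,d);print(P.round(4),np.linalg.norm(P[0]-P[1]),np.linalg.norm(P[2]-P[3]))
```

```text
knife ((400.5846862792969, 332.25958251953125), (22.339126586914062, 155.43099975585938), 72.8686752319336) px [ 69 116] [115 253] z [0.004  0.0096 0.0112]
  high part [0.4294 0.3248] dir 161.75 ends [[0.4726, 0.3106], [0.376, 0.3425]] w [-0.0081  0.0075]
brush ((421.14910888671875, -1.0323295593261719), (40.60163497924805, 149.2162628173828), 81.08325958251953) px [372 116] [438 257] z [0.0084 0.0118 0.0133]
  high part [0.4161 0.0014] dir 172.87 ends [[0.4939, -0.0083], [0.349, 0.0098]] w [-0.0159  0.0161]
[[ 0.4733  0.3106  0.01  ]
 [ 0.3289  0.3517  0.01  ]
 [ 0.4939 -0.0089  0.01  ]
 [ 0.3487  0.0062  0.01  ]] 0.1501294206027184 0.14600302633041776
```

```bash
python3 plan.py 0.405 0.3328 0.08 71.75 5
```

```text
from [0.4843 0.2168 0.1871] world d [ -79.3  116.  -107.1] turn [ 0.     0.384 -0.002] n 5
14, 21, -24, 0, 0.077, 0,
16, 21, -23, 0, 0.077, 0,
18, 21, -22, 0, 0.077, 0,
19, 21, -20, 0, 0.077, 0,
21, 21, -19, 0, 0.077, 0,
```

Call:
move_arm(targets=[14,21,-24,0,0.077,0,16,21,-23,0,0.077,0,18,21,-22,0,0.077,0,19,21,-20,0,0.077,0,21,21,-19,0,0.077,0], hand=0)

```text
time_s: 22.92
position: [0.4059, 0.3337, 0.0806]
tool_rot: [[-0.948, 0.001, -0.317], [0.317, 0.0, -0.948], [-0.001, -1.0, -0.001]]
ft_force: [0.4, 0.2, 0.0]
grip_width: 0.0429
```

Call:
move_arm(targets=[0,0,0,0,0,0,0,0,0,0,0,0,0,0,0,0,0,0,0,0,0,0,0,0,0,0,0,0,0,0])

```text
time_s: 23.55
position: [0.4054, 0.3326, 0.0816]
tool_rot: [[-0.949, 0.0, -0.314], [0.314, 0.0, -0.949], [-0.0, -1.0, -0.0]]
ft_force: [0.4, -0.2, -1.2]
grip_width: 0.0425
```

```bash
python3 look.py wrist w12;python3 plan.py 0.405 0.3328 0.011 71.75 5
```

```text
23.6 [0.40539246 0.33261483 0.08160148] [0.40530669 0.33268418 0.08153456] 0.04250371454623856 [ 0.2  0.1  0.2 -0.1  0.   0.1] [ 26.4  29.2  91.5  -0.   59.2 134.7]
from [0.4053 0.3327 0.0815] world d [ -0.3   0.1 -70.5] turn [ 0.    -0.001 -0.   ] n 5
0, 14, 0, 0, 0, 0,
0, 14, 0, 0, 0, 0,
0, 14, 0, 0, 0, 0,
0, 14, 0, 0, 0, 0,
0, 14, 0, 0, 0, 0,
```

View pics/w12.png

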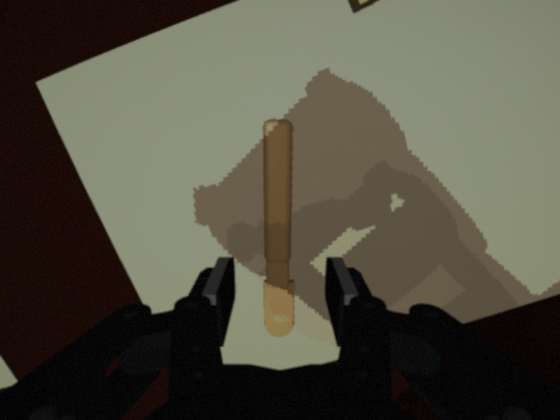

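Run:
```python
from h import *
d=dict(np.load("pics/w12.npz"))
P=onplane(d,[[279,119],[277,262],[279,335]],.009,d);print((d["tool_rot"].T@(P-d["position"]).T).T.round(4)*1000)
```

```text
[[-71.6  72.6   0.4]
 [ 22.4  72.6  -1.1]
 [ 81.2  72.6   0.2]]
```

Call:
move_arm(targets=[0,20,0,0,0,0,0,20,0,0,0,0,0,16,0,0,0,0,0,10,0,0,0,0,0,4,0,0,0,0])

```text
time_s: 24.22
position: [0.4051, 0.3328, 0.0111]
tool_rot: [[-0.949, -0.0, -0.314], [0.314, -0.0, -0.949], [0.0, -1.0, 0.0]]
ft_force: [0.2, -0.4, 0.5]
grip_width: 0.0429
```

Call:
move_arm(targets=[0,0,0,0,0,0,0,0,0,0,0,0,0,0,0,0,0,0,0,0,0,0,0,0,0,0,0,0,0,0], hand=-1, squeeze=40)

```text
time_s: 24.85
position: [0.4053, 0.333, 0.0119]
tool_rot: [[-0.95, 0.001, -0.314], [0.314, 0.0, -0.95], [-0.001, -1.0, -0.001]]
ft_force: [-0.8, -0.8, 6.2]
grip_width: 0.0162
```

Call:
move_arm(targets=[0,-20,0,0,0,0,0,-40,0,0,0,0,0,-50,0,0,0,0,0,-40,0,0,0,0,0,0,0,0,0,0])

```text
time_s: 25.48
position: [0.406, 0.3334, 0.1639]
tool_rot: [[-0.95, 0.005, -0.314], [0.314, 0.003, -0.95], [-0.004, -1.0, -0.004]]
ft_force: [-0.6, 0.4, -1.5]
grip_width: 0.0166
```

```bash
sed -i 's/^FLIP=True/FLIP=False/' plan.py; python3 plan.py 0.5725 -0.155 0.15 3.9 15
```

```text
from [0.406  0.3334 0.1639] world d [ 166.5 -488.4  -13.9] turn [-1.000e-03 -1.958e+00 -7.000e-03] n 15
-21, 1, 27, 0, -0.131, 0,
-17, 1, 30, 0, -0.131, 0,
-13, 1, 32, 0, -0.131, 0,
-9, 1, 33, 0, -0.131, 0,
-4, 1, 34, 0, -0.131, 0,
0, 1, 34, 0, -0.131, 0,
5, 1, 34, 0, -0.131, 0,
9, 1, 33, 0, -0.131, 0,
13, 1, 32, 0, -0.131, 0,
17, 1, 30, 0, -0.131, 0,
21, 1, 27, 0, -0.131, 0,
24, 1, 24, 0, -0.131, 0,
27, 1, 21, 0, -0.131, 0,
30, 1, 17, 0, -0.131, 0,
32, 1, 13, 0, -0.131, 0,
```

Call:
move_arm(targets=[-21,1,27,0,-0.131,0,-17,1,30,0,-0.131,0,-13,1,32,0,-0.131,0,-9,1,33,0,-0.131,0,-4,1,34,0,-0.131,0])

```text
time_s: 26.1
position: [0.4607, 0.1694, 0.155]
tool_rot: [[-0.943, -0.002, 0.334], [-0.334, -0.0, -0.943], [0.002, -1.0, -0.001]]
ft_force: [0.0, 0.8, 0.0]
grip_width: 0.0164
```

Call:
move_arm(targets=[0,1,34,0,-0.131,0,5,1,34,0,-0.131,0,9,1,33,0,-0.131,0,13,1,32,0,-0.131,0,17,1,30,0,-0.131,0])

```text
time_s: 26.72
position: [0.5171, 0.0075, 0.15]
tool_rot: [[-0.545, -0.002, 0.839], [-0.839, 0.001, -0.545], [0.001, -1.0, -0.002]]
ft_force: [-0.5, 0.3, -0.9]
grip_width: 0.0166
```

Call:
move_arm(targets=[21,1,27,0,-0.131,0,24,1,24,0,-0.131,0,27,1,21,0,-0.131,0,30,1,17,0,-0.131,0,32,1,13,0,-0.131,0])

```text
time_s: 27.35
position: [0.5732, -0.1543, 0.1447]
tool_rot: [[0.079, -0.002, 0.997], [-0.997, 0.001, 0.079], [-0.001, -1.0, -0.002]]
ft_force: [0.4, 0.6, -0.4]
grip_width: 0.0164
```

```bash
python3 look.py wrist w13;python3 look.py wrist w13;python3 plan.py 0.5725 -0.155 0.019 3.9 5
```

```text
27.4 [ 0.57322645 -0.15428079  0.14465281] [ 0.57433127 -0.1581534   0.14442501] 0.016436454172371915 [-19.8  14.2 -24.8   0.   10.6 -79.1] [-26.5  30.8  75.5   0.   73.8 -31. ]
27.45 [ 0.57433127 -0.1581534   0.14442501] [ 0.57364469 -0.15610126  0.14435583] 0.016507195129511754 [ 2.1 -1.4  3.7  0.2 -1.4 14.9] [-26.7  30.9  75.3  -0.1  73.8 -31.4]
from [ 0.5736 -0.1561  0.1444] world d [  -1.1    1.1 -125.4] turn [ 0.002  0.006 -0.   ] n 5
0, 25, 0, 0, 0, 0,
0, 25, 0, 0, 0, 0,
0, 25, 0, 0, 0, 0,
0, 25, 0, 0, 0, 0,
0, 25, 0, 0, 0, 0,
```

View pics/w13.png

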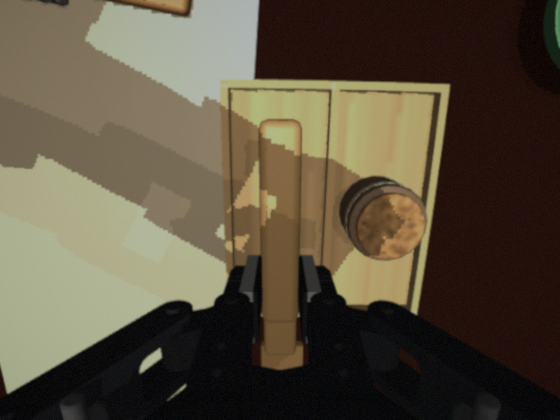

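Call:
move_arm(targets=[0,30,0,0,0,0,0,35,0,0,0,0,0,30,0,0,0,0,0,18,0,0,0,0,0,8,0,0,0,0])

```text
time_s: 28.08
position: [0.5725, -0.1524, 0.0236]
tool_rot: [[0.074, -0.003, 0.997], [-0.997, 0.002, 0.074], [-0.002, -1.0, -0.003]]
ft_force: [0.3, 0.2, -1.2]
grip_width: 0.0166
```

Call:
move_arm(targets=[0,3,0,0,0,0,0,2,0,0,0,0,0,0,0,0,0,0,0,0,0,0,0,0,0,0,0,0,0,0])

```text
time_s: 28.7
position: [0.5736, -0.1535, 0.0206]
tool_rot: [[0.075, 0.0, 0.997], [-0.997, -0.0, 0.075], [0.0, -1.0, 0.0]]
ft_force: [0.1, 0.5, -0.6]
grip_width: 0.0167
```

Call:
move_arm(targets=[0,2,0,0,0,0,0,1,0,0,0,0,0,0,0,0,0,0,0,0,0,0,0,0,0,0,0,0,0,0])

```text
time_s: 29.32
position: [0.5736, -0.1534, 0.0179]
tool_rot: [[0.075, 0.0, 0.997], [-0.997, -0.0, 0.075], [0.0, -1.0, 0.0]]
ft_force: [-1.4, 1.4, 6.2]
grip_width: 0.0166
```

Call:
move_arm(targets=[0,0,0,0,0,0,0,0,0,0,0,0,0,0,0,0,0,0,0,-20,0,0,0,0,0,-40,0,0,0,0], hand=-0.25)

```text
time_s: 29.95
position: [0.5728, -0.1531, 0.0766]
tool_rot: [[0.075, -0.003, 0.997], [-0.997, 0.002, 0.075], [-0.002, -1.0, -0.003]]
ft_force: [0.1, 0.6, 0.8]
grip_width: 0.0323
```

Call:
move_arm(targets=[0,-45,0,0,0,0,0,-40,0,0,0,0,0,0,0,0,0,0,0,0,0,0,0,0,0,0,0,0,0,0], hand=0)

```text
time_s: 30.58
position: [0.5731, -0.1532, 0.161]
tool_rot: [[0.075, -0.002, 0.997], [-0.997, 0.001, 0.075], [-0.001, -1.0, -0.002]]
ft_force: [-0.2, -0.1, -0.4]
grip_width: 0.0429
```

```bash
python3 look.py wrist w14;sed -i 's/^FLIP=False/FLIP=True/' plan.py;python3 plan.py 0.424 0.000 0.085 82 10
```

```text
30.625 [ 0.5730726  -0.1532138   0.16098484] [ 0.5731624  -0.15325265  0.16110167] 0.042869922528279945 [ 0.1 -0.  -0.3 -0.   0.2 -0. ] [-26.4  29.8  74.3   0.   76.  -30.7]
from [ 0.5732 -0.1533  0.1611] world d [-149.2  153.3  -76.1] turn [ 1.000e-03 -1.356e+00 -2.000e-03] n 10
-16, 8, -14, 0, -0.136, 0,
-18, 8, -11, 0, -0.136, 0,
-19, 8, -9, 0, -0.136, 0,
-20, 8, -6, 0, -0.136, 0,
-21, 8, -3, 0, -0.136, 0,
-21, 8, 0, 0, -0.136, 0,
-21, 8, 2, 0, -0.136, 0,
-21, 8, 5, 0, -0.136, 0,
-20, 8, 8, 0, -0.136, 0,
-19, 8, 11, 0, -0.136, 0,
```

View pics/w14.png

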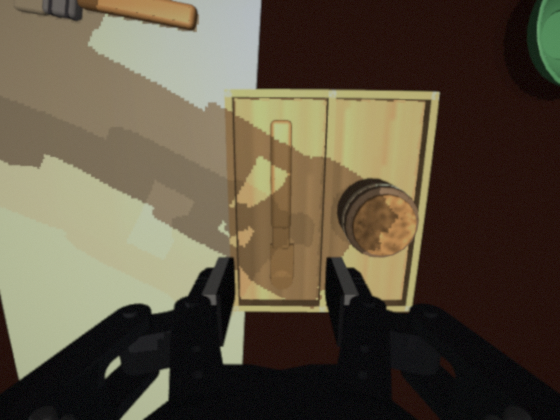

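Call:
move_arm(targets=[-16,0,-14,0,-0.136,0,-18,8,-11,0,-0.136,0,-19,8,-9,0,-0.136,0,-20,8,-6,0,-0.136,0,-21,8,-3,0,-0.136,0])

```text
time_s: 31.25
position: [0.499, -0.0776, 0.1295]
tool_rot: [[0.688, -0.001, 0.725], [-0.725, 0.0, 0.688], [-0.001, -1.0, -0.0]]
ft_force: [0.2, -0.0, -0.2]
grip_width: 0.0424
```

Call:
move_arm(targets=[-21,8,0,0,-0.136,0,-21,8,2,0,-0.136,0,-21,8,5,0,-0.136,0,-20,8,8,0,-0.136,0,-19,10,11,0,-0.136,0])

```text
time_s: 31.88
position: [0.4236, -0.0015, 0.0877]
tool_rot: [[0.991, -0.001, 0.131], [-0.131, 0.0, 0.991], [-0.001, -1.0, 0.0]]
ft_force: [0.6, 0.2, 0.6]
grip_width: 0.0428
```

```bash
python3 look.py wrist w15;python3 look.py wrist w15;python3 look.py wrist w15;python3 plan.py 0.424 0.000 0.0115 82 5
```

```text
31.925 [ 0.42364673 -0.0014872   0.0877126 ] [4.20823694e-01 3.06825419e-04 8.65362407e-02] 0.04275916527487168 [ 11.6  -1.9  24.5   0.2 -22.3 -50.2] [-16.3  20.8 106.6   0.   52.6 -98.8]
31.975 [4.20823694e-01 3.06825419e-04 8.65362407e-02] [ 0.42228444 -0.00068474  0.08726343] 0.04295665688206561 [-1.4  0.5 -3.7 -0.3  4.  10. ] [-16.2  20.8 106.9   0.   52.6 -99. ]
32.025 [ 0.42228444 -0.00068474  0.08726343] [ 0.42380893 -0.00159129  0.08792571] 0.04300232370467017 [-1.4  0.2 -4.5 -0.4  1.5  5.1] [-16.3  20.8 106.7   0.   52.7 -98.6]
from [ 0.4238 -0.0016  0.0879] world d [  0.2   1.6 -76.4] turn [-0.     0.003 -0.002] n 5
0, 15, 0, 0, 0, 0,
0, 15, 0, 0, 0, 0,
0, 15, 0, 0, 0, 0,
0, 15, 0, 0, 0, 0,
0, 15, 0, 0, 0, 0,
```

View pics/w15.png

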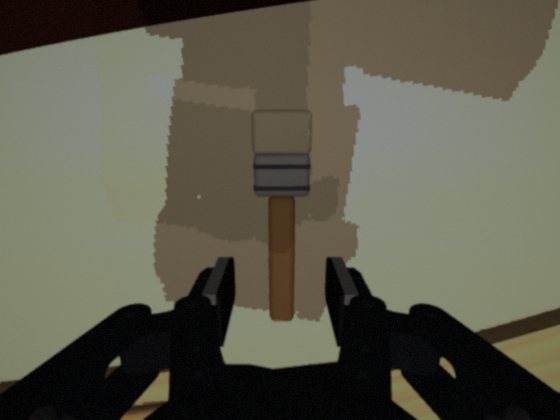

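Run:
```python
from h import *
d=dict(np.load("pics/w15.npz"))
P=onplane(d,[[282,110],[282,195],[283,320]],.012,d);print((d["tool_rot"].T@(P-d["position"]).T).T.round(4)*1000)
```

```text
[[-75.5  75.6   0.4]
 [-22.4  75.4   0.5]
 [ 71.4  75.    1.3]]
```

Brush origin sits about 2 mm from the TCP along the handle; descend and grip.

Call:
move_arm(targets=[0,20,0,0,0,0,0,25,1,0,0,0,0,18,0,0,0,0,0,10,0,0,0,0,0,3,0,0,0,0])

```text
time_s: 32.65
position: [0.4249, -0.0013, 0.0121]
tool_rot: [[0.991, -0.0, 0.137], [-0.137, -0.0, 0.991], [-0.0, -1.0, -0.0]]
ft_force: [0.3, -0.3, -0.7]
grip_width: 0.0423
```

Call:
move_arm(targets=[0,0,0,0,0,0,0,0,0,0,0,0,0,0,0,0,0,0,0,0,0,0,0,0,0,0,0,0,0,0], hand=-1)

```text
time_s: 33.28
position: [0.4248, -0.0011, 0.0129]
tool_rot: [[0.991, 0.001, 0.135], [-0.135, -0.0, 0.991], [0.002, -1.0, -0.0]]
ft_force: [-0.5, 0.1, 6.9]
grip_width: 0.0168
```

Call:
move_arm(targets=[0,-20,0,0,0,0,0,-40,0,0,0,0,0,-45,0,0,0,0,0,-40,0,0,0,0,0,0,0,0,0,0])

```text
time_s: 33.9
position: [0.4254, -0.0011, 0.1597]
tool_rot: [[0.991, 0.006, 0.135], [-0.135, -0.002, 0.991], [0.006, -1.0, -0.001]]
ft_force: [-0.5, -0.2, -1.6]
grip_width: 0.0167
```

```bash
python3 plan.py 0.578 0.155 0.15 9 10
```

```text
from [ 0.4254 -0.0011  0.1597] world d [152.6 156.1  -9.7] turn [-0.003  1.278  0.006] n 10
13, 1, 18, 0, 0.128, 0,
11, 1, 19, 0, 0.128, 0,
8, 1, 20, 0, 0.128, 0,
5, 1, 21, 0, 0.128, 0,
3, 1, 22, 0, 0.128, 0,
0, 1, 22, 0, 0.128, 0,
-3, 1, 22, 0, 0.128, 0,
-6, 1, 21, 0, 0.128, 0,
-8, 1, 20, 0, 0.128, 0,
-11, 1, 19, 0, 0.128, 0,
```

Run:
```python
from h import *
for t in("w13","w14"):
    d=dict(np.load(f"pics/{t}.npz"));C=cloud(d,d)
    T=(C-d["position"])@d["tool_rot"]
    s=(d["pixels"].max(-1)<70)&(T[...,1]<0.0)&(d["z_map"]>0)
    for y0 in range(-140,10,10):
        m=s&(T[...,1]*1000>=y0)&(T[...,1]*1000<y0+10)
        if m.sum()>5: print(t,y0,m.sum(),"z",np.percentile(T[m][:,2],[0,100]).round(3),"x",np.percentile(T[m][:,0],[0,100]).round(3))
```

```text
w13 -90 6062 z [-0.061  0.061] x [-0.02  -0.007]
w13 -80 13529 z [-0.063  0.063] x [-0.018  0.004]
w13 -70 11305 z [-0.057  0.058] x [-0.017  0.013]
w13 -60 5617 z [-0.051  0.053] x [-0.017  0.015]
w13 -50 7269 z [-0.045  0.048] x [-0.013  0.014]
w13 -40 1999 z [-0.039  0.042] x [-0.013  0.01 ]
w13 -30 1084 z [-0.021  0.022] x [-0.011  0.013]
w13 -20 900 z [-0.021  0.022] x [-0.011  0.013]
w13 -10 705 z [-0.021  0.022] x [-0.011  0.012]
w14 -90 5730 z [-0.061  0.062] x [-0.02  -0.008]
w14 -80 13251 z [-0.064  0.065] x [-0.018  0.004]
w14 -70 10010 z [-0.061  0.062] x [-0.017  0.014]
w14 -60 5313 z [-0.058  0.059] x [-0.017  0.014]
w14 -50 7664 z [-0.055  0.056] x [-0.013  0.014]
w14 -40 1583 z [-0.051  0.052] x [-0.013  0.012]
w14 -30 1300 z [-0.034  0.035] x [-0.011  0.012]
w14 -20 1042 z [-0.034  0.035] x [-0.011  0.013]
w14 -10 818 z [-0.034  0.035] x [-0.011  0.012]
```

Call:
move_arm(targets=[13,1,18,0,0.128,0,11,1,19,0,0.128,0,8,1,20,0,0.128,0,5,1,21,0,0.128,0,3,1,22,0,0.128,0])

```text
time_s: 34.52
position: [0.5007, 0.0781, 0.151]
tool_rot: [[0.711, -0.002, 0.703], [-0.703, 0.0, 0.711], [-0.002, -1.0, -0.001]]
ft_force: [-0.0, 0.4, -1.0]
grip_width: 0.0168
```

Call:
move_arm(targets=[0,0,22,0,0.128,0,-3,0,22,0,0.128,0,-6,0,21,0,0.128,0,-8,0,20,0,0.128,0,-11,0,17,0,0.128,0])

```text
time_s: 35.15
position: [0.5749, 0.1562, 0.1508]
tool_rot: [[0.15, -0.002, 0.989], [-0.989, -0.0, 0.15], [-0.0, -1.0, -0.002]]
ft_force: [0.4, -0.2, -0.5]
grip_width: 0.0164
```

```bash
python3 look.py wrist w16;python3 look.py wrist w16;python3 look.py wrist w16;python3 plan.py 0.576 0.155 0.0185 9 5
```

```text
35.2 [0.57491173 0.15623753 0.15075555] [0.57600628 0.15765313 0.15066012] 0.016440506330101103 [ 11.5  12.2 -22.7   0.   10.6  69.7] [ 3.8 30.6 74.7  0.  74.8 -4.8]
35.25 [0.57600628 0.15765313 0.15066012] [0.57514918 0.15668851 0.15064689] 0.016897706526180094 [ -1.3  -1.6   3.6  -0.4  -1.5 -13.7] [ 3.9 30.7 74.5  0.  74.8 -4.5]
35.3 [0.57514918 0.15668851 0.15064689] [0.57453197 0.15600929 0.15084882] 0.01663812649680718 [-1.3 -1.6  2.9 -0.6 -0.3 -7.1] [ 3.9 30.6 74.7  0.  74.8 -5. ]
from [0.5745 0.156  0.1508] world d [   1.5   -1.  -132.3] turn [ 0.002  0.001 -0.   ] n 5
0, 26, 0, 0, 0, 0,
0, 26, 0, 0, 0, 0,
0, 26, 0, 0, 0, 0,
0, 26, 0, 0, 0, 0,
0, 26, 0, 0, 0, 0,
```

View pics/w16.png

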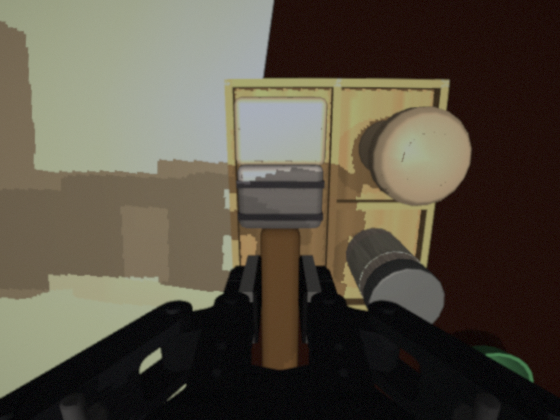

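Call:
move_arm(targets=[1,30,1,0,0,0,0,35,0,0,0,0,0,30,0,0,0,0,0,18,0,0,0,0,0,10,0,0,0,0])

```text
time_s: 35.92
position: [0.5751, 0.1543, 0.0281]
tool_rot: [[0.156, -0.002, 0.988], [-0.988, -0.0, 0.156], [-0.0, -1.0, -0.002]]
ft_force: [0.5, -0.0, -0.8]
grip_width: 0.0167
```

Call:
move_arm(targets=[0,3,0,0,0,0,0,2,0,0,0,0,0,0,0,0,0,0,0,0,0,0,0,0,0,0,0,0,0,0])

```text
time_s: 36.55
position: [0.5762, 0.1549, 0.0246]
tool_rot: [[0.154, 0.0, 0.988], [-0.988, 0.0, 0.154], [-0.0, -1.0, 0.0]]
ft_force: [0.5, 0.4, -0.5]
grip_width: 0.0168
```

Call:
move_arm(targets=[0,3,0,0,0,0,0,1,0,0,0,0,0,1,0,0,0,0,0,0,0,0,0,0,0,0,0,0,0,0])

```text
time_s: 37.17
position: [0.5761, 0.1549, 0.0194]
tool_rot: [[0.154, 0.0, 0.988], [-0.988, 0.0, 0.154], [0.0, -1.0, 0.0]]
ft_force: [0.4, -0.4, -0.5]
grip_width: 0.0164
```

Call:
move_arm(targets=[0,1,0,0,0,0,0,0,0,0,0,0,0,0,0,0,0,0,0,0,0,0,0,0,0,0,0,0,0,0])

```text
time_s: 37.8
position: [0.5762, 0.1549, 0.0189]
tool_rot: [[0.154, 0.001, 0.988], [-0.988, -0.0, 0.154], [0.0, -1.0, 0.001]]
ft_force: [-1.2, 0.4, 6.4]
grip_width: 0.0165
```

Call:
move_arm(targets=[0,0,0,0,0,0,0,0,0,0,0,0,0,0,0,0,0,0,0,-20,0,0,0,0,0,-40,0,0,0,0], hand=-0.25)

```text
time_s: 38.42
position: [0.5753, 0.1548, 0.0776]
tool_rot: [[0.154, -0.004, 0.988], [-0.988, -0.0, 0.154], [-0.0, -1.0, -0.004]]
ft_force: [0.6, -0.6, 0.9]
grip_width: 0.032
```

Call:
move_arm(targets=[0,-45,0,0,0,0,0,-45,0,0,0,0,0,-20,-30,0,0,0,0,0,-50,0,0,0,0,0,-50,0,0,0])

```text
time_s: 39.05
position: [0.4462, 0.1346, 0.1883]
tool_rot: [[0.154, 0.0, 0.988], [-0.988, -0.0, 0.154], [0.0, -1.0, 0.0]]
ft_force: [1.0, -0.1, -0.3]
grip_width: 0.0321
```

Call:
move_arm(targets=[0,0,-40,0,0,0,0,0,-20,0,0,0,0,0,0,0,0,0,0,0,0,0,0,0,0,0,0,0,0,0])

```text
time_s: 39.67
position: [0.3891, 0.1256, 0.1882]
tool_rot: [[0.154, 0.0, 0.988], [-0.988, 0.0, 0.154], [-0.0, -1.0, 0.0]]
ft_force: [0.5, 0.1, -0.1]
grip_width: 0.032
```

```bash
python3 look.py top t17;python3 look.py scene s17
python3 - <<'E'
import cv2
a=cv2.imread('pics/t17.png');cv2.imwrite('pics/t17c.png',cv2.resize(a[80:260,110:450],(800,424),interpolation=2))
a=cv2.imread('pics/s17.png');cv2.imwrite('pics/s17c.png',cv2.resize(a[130:350,110:430],(800,550),interpolation=2))
E
```

```text
39.725 [0.38914895 0.12558839 0.18819565] [0.38900449 0.12558819 0.18815067] 0.031956125352388946 [ 0.1 -0.   0.3 -0.1  0.1  0. ] [  1.2  10.7 100.    0.   69.3  -7.7]
39.775 [0.38900449 0.12558819 0.18815067] [0.38888382 0.12556763 0.18815064] 0.03188342539356871 [-0.  -0.2  0.3  0.1  0.1 -0.1] [  1.2  10.7 100.    0.   69.3  -7.7]
```

View pics/t17c.png

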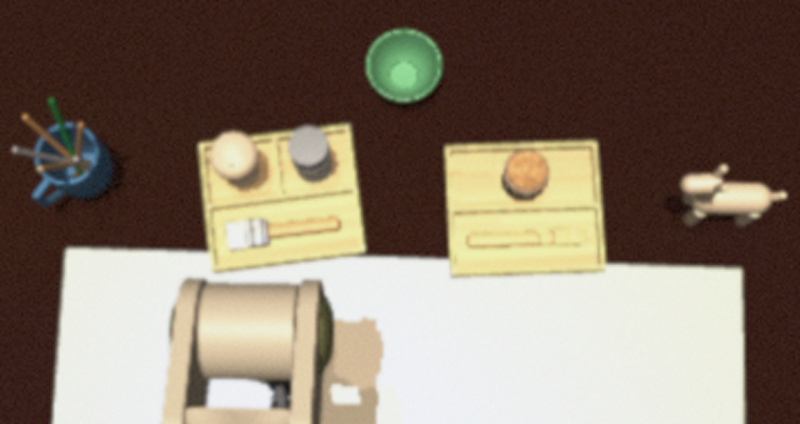

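View pics/s17c.png

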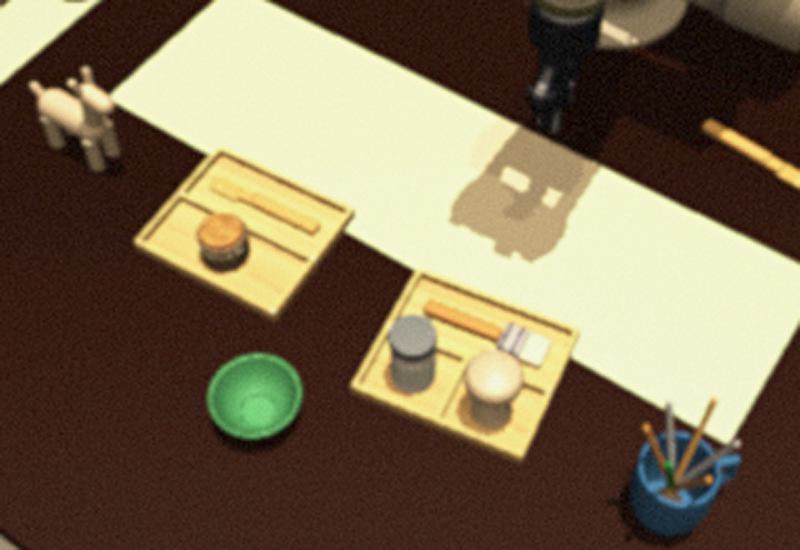

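```bash
for t in t17 s17; do echo $t; python3 - $t <<'E'
import sys
from h import *
t=sys.argv[1];d=dict(np.load(f"pics/{t}.npz"));C=cloud(d,d)
def fr(p,c,y):
    y=np.radians(y);return np.array([[np.cos(y),np.sin(y)],[-np.sin(y),np.cos(y)]])@(p-c)*1000
for k,c,r,b,tc,y in (("mush",(.654,.218),.04,(.085,.105),(.619,.1635),9),("jar",(.669,.121),.04,(.085,.105),(.619,.1635),9),("pot",(.656,-.156),.04,(.05,.065),(.6145,-.158),3.9),("brush",(.576,.15),.09,(.0145,.027),(.619,.1635),9),("knife",(.573,-.16),.09,(.0145,.027),(.6145,-.158),3.9)):
    s=(np.hypot(C[...,0]-c[0],C[...,1]-c[1])<r)&(C[...,2]>b[0])&(C[...,2]<b[1])
    if r>.05:
        L=np.stack([fr(p,np.array(tc),y) for p in C[s][:,:2]]);q=(abs(L[:,0]+42)<33)&(abs(L[:,1])<88);Q=C[s][q];L=L[q]
        print(k,len(Q),"x",np.percentile(L[:,0],[3,97]).round(),"y",np.percentile(L[:,1],[1,99]).round(),"z",np.percentile(Q[:,2],[50,95]).round(4))
    else:
        Q=C[s];m=(np.percentile(Q,2,axis=0)+np.percentile(Q,98,axis=0))/2;print(k,len(Q),m.round(4),"tray",fr(m[:2],np.array(tc),y).round(1),"z95",np.percentile(Q[:,2],95).round(4))
E
done
python3 -c "
from rig import env
s=env.observe();print(s['time_s'],s['ft_force'],s['grip_width']);print(env.close_job())"
```

```text
t17
mush 273 [0.6493 0.2178 0.0924] tray [38.4 48.9] z95 0.098
jar 246 [0.6606 0.1239 0.0929] tray [ 34.9 -45.6] z95 0.0978
pot 229 [ 0.6477 -0.1547  0.0553] tray [33.3  1. ] z95 0.0593
brush 343 x [-62. -31.] y [-68.  78.] z [0.0195 0.0242]
knife 188 x [-51. -35.] y [-72.  77.] z [0.0178 0.0227]
s17
mush 334 [0.6575 0.2192 0.0919] tray [46.7 49. ] z95 0.0977
jar 283 [0.6685 0.124  0.092 ] tray [ 42.7 -46.8] z95 0.0964
pot 222 [ 0.6578 -0.1544  0.0556] tray [43.4  0.7] z95 0.0595
brush 374 x [-57. -24.] y [-69.  76.] z [0.0185 0.0227]
knife 147 x [-48. -29.] y [-66.  77.] z [0.017  0.0218]
39.775 [ 0.29681998  0.07829607 -0.71104005] 0.03213267318171585
the job is handed in; nothing more can be done
None
```

Both kits are made up and I handed the job in at about 40 s on the robot's clock; `env.close_job()` reports no verdict, so the result rests on my own checks below.

- **Glazing tray (three bays):** the mushroom stands in the +y small bay and the tall jar in the −y small bay. The brush lies in the long bay. I lowered the mushroom until the wrist felt the tray floor before opening the fingers.
- **Modelling tray (two bays):** the squat slip pot stands in the far bay and the knife lies flat in the near bay. I took the knife from the canvas, the one farther from the base.

**Last checks:** the final top and scene pictures show all five things in their bays. The standing ones look upright, and the mug, llama, bowl and trays look unmoved. The fingers are open and the arm is held clear.

| Thing | Position in its tray, x / y (mm) | Allowed x / y (mm) |
|---|---|---|
| Mushroom | 38 to 47 / 49 | 20 to 64 / 21 to 77 |
| Tall jar | 35 to 43 / −46 | 20 to 64 / −77 to −21 |
| Slip pot | 33 to 43 / 1 | 20 to 64 / −80 to 80 |
| Brush | about −43 / 4 | −76 to −8 / −35 to 35 |
| Knife | about −41 / 4 | −76 to −8 / −35 to 35 |

- **Heights:** the tops of the standing things are about 6 mm higher than before, as they should be on the bay floors.
- **Disagreements:** the top and scene cameras differ by 8 to 10 mm in x for the standing things, but both readings are inside the limits. The wrist camera measured the trays and knife 1 to 4% too short.

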